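# Put the washing-up away on the draining crate and mug stand

### The job

Put the washing-up away: swing the keeper bar of the blue crate up and open, lay every wooden stirrer that is there flat across the crate's two long rims, side by side and roughly square to them with the middle of each stirrer over the middle of the crate, then swing the keeper bar back down over them until it rests fully in its catch. Also hang both enamel mugs by their handles on the two hooks of the mug stand, before or after that. Leave the pot and the plate where they are.

Things in the scene. Friction and masses are not known exactly. Their poses are not given: they have to be found in the camera images.
- crate: Open blue crate, fixed, 160 (x) x 220 (y) x 80 mm high. Origin: centre of its underside. Its two long rims run along y at x = -75 and +75 mm, 10 mm wide, tops at z = 80 mm (end walls 72 mm). Above the far rim (x = +75) lies the keeper bar: hinge ears at y = +102, catch fork at y = -104 mm, both up to z = 120 mm. Room for stirrers: y = -90 to +90 mm.
- keeper (a joint): Angle of the crate's keeper bar, rad: 0 = closed, level in its catch, 20 mm clear above the rim; grows as its free end swings up; 1.75 = fully open, leaning just past upright. It stays where it is left. The hinge axis is the crate's x axis direction.
- keeper_hinge (a point): Hinge of the keeper bar (106 mm above the crate's underside, over the far rim). When closed the bar runs from here along the crate's -y.
- keeper_grip (a point): Centre of the red grip on the free end of the steel keeper bar, 235 mm from the hinge; the grip is 14 mm wide (along the hinge axis), 16 mm high and 44 mm long along the bar. When closed it stands out beyond the crate's end wall. The bar itself is 10 mm wide and 12 mm high.
- stirrer_a: Flat wooden stirrer, light wood, 250 mm long (along its x), 14 mm thick: a handle 18 mm wide from x = -125 to +45 mm and a paddle 36 mm wide from x = +45 to +125 mm, undersides flush. Origin: middle of its length, on the underside; z up out of the top. It balances about x = +20 mm. It may be absent.
- stirrer_b: Flat wooden stirrer, mid-brown wood, 250 mm long (along its x), 14 mm thick: a handle 18 mm wide from x = -125 to +45 mm and a paddle 36 mm wide from x = +45 to +125 mm, undersides flush. Origin: middle of its length, on the underside; z up out of the top. It balances about x = +20 mm. It may be absent.
- stirrer_c: Flat wooden stirrer, dark wood, 250 mm long (along its x), 14 mm thick: a handle 18 mm wide from x = -125 to +45 mm and a paddle 36 mm wide from x = +45 to +125 mm, undersides flush. Origin: middle of its length, on the underside; z up out of the top. It balances about x = +20 mm. It may be absent.
- mat: Black rubber drying mat, fixed, 260 x 250 x 2 mm, on which the stirrers lie at the start. Origin: centre of its underside.
- mug_a: White enamel mug, outer diameter 64 mm, 72 mm high, origin at the centre of its underside, z up to the open mouth. A loop handle (8 mm bar) stands out on its +y side to y = 71 mm; the loop lies in the mug's y-z plane, its hole is about 32 mm (along y) by 34 mm (along z).
- mug_a_handle (a point): Centre of the hole of mug_a's handle: 47 mm to the mug's +y and 37 mm above its underside.
- mug_b: Blue enamel mug, outer diameter 64 mm, 72 mm high, origin at the centre of its underside, z up to the open mouth. A loop handle (8 mm bar) stands out on its +y side to y = 71 mm; the loop lies in the mug's y-z plane, its hole is about 32 mm (along y) by 34 mm (along z).
- mug_b_handle (a point): Centre of the hole of mug_b's handle: 47 mm to the mug's +y and 37 mm above its underside.
- mug_stand: Wooden mug stand, fixed: crossbar 18 mm thick, 270 mm wide, top at 178 mm, on posts at y = -125 and +125 mm. Origin: under the crossbar's centre; its -x looks to the robot. Two steel hooks (8 mm bar) stand out to -x at y = -70 and +70 mm, from x = -9 to -82 mm at about z = 168 mm, then turn up to a tip at x = -90, z = 189 mm.
- hook_0 (a point): Middle of the straight part of the hook at the stand's y = -70 mm, on the bar's centre line, 168 mm high; axes as the stand's.
- hook_1 (a point): Middle of the straight part of the hook at the stand's y = +70 mm, on the bar's centre line, 168 mm high; axes as the stand's.
- pot: Steel cooking pot, 140 mm across, 100 mm high; not to be disturbed. Origin: centre of its underside.
- plate: Wide white enamel plate, 200 mm across, 25 mm high; not to be disturbed. Origin: centre of its underside.
There are look-alikes about, which are no part of the job. Of the things like the mug_a, leave any that is orange; of the rest the smaller one is meant. There is more than one size of the mug_b; the one meant has the size given above.

How it is judged:
On the way, in this order (a step that is already met when the one before it is completed fails the run):
1. the keeper bar has been swung open (beyond 1.2 rad) (value of joint keeper above 1.2 rad), for 0.2 s.
2. every stirrer present lies across both long rims, with the keeper still open (x of stirrer_a in the frame of crate between -0.04 and 0.04 m and y of stirrer_a in the frame of crate between -0.105 and 0.105 m and z of stirrer_a in the frame of crate between 0.074 and 0.087 m and angle between each of stirrer_a, stirrer_b, stirrer_c's own z axis and vertical below 0.1 rad and angle between the x axis of each of stirrer_a, stirrer_b, stirrer_c and the x axis of crate, either way round below 0.35 rad and linear speed of each of stirrer_a, stirrer_b, stirrer_c below 0.05 m/s and x of stirrer_b in the frame of crate between -0.04 and 0.04 m and y of stirrer_b in the frame of crate between -0.105 and 0.105 m and z of stirrer_b in the frame of crate between 0.074 and 0.087 m and x of stirrer_c in the frame of crate between -0.04 and 0.04 m and y of stirrer_c in the frame of crate between -0.105 and 0.105 m and z of stirrer_c in the frame of crate between 0.074 and 0.087 m and value of joint keeper above 0.8 rad), for 0.2 s.
3. the keeper bar has been swung closed into its catch (value of joint keeper below 0.08 rad), for 0.2 s.
At the end, for the whole second after the job is handed in: Stirrers lie still and flat (0.1 rad) on both long rims, middles within 40 mm of the crate's middle line, square within 0.35 rad; keeper bar in its catch (< 0.08 rad); each mug hangs on a hook (hole centre within 30 mm sideways, 40 mm below, 40 mm along of the hook's middle) (x of stirrer_a in the frame of crate between -0.04 and 0.04 m and y of stirrer_a in the frame of crate between -0.105 and 0.105 m and z of stirrer_a in the frame of crate between 0.074 and 0.087 m and angle between each of stirrer_a, stirrer_b, stirrer_c's own z axis and vertical below 0.1 rad and angle between the x axis of each of stirrer_a, stirrer_b, stirrer_c and the x axis of crate, either way round below 0.35 rad and linear speed of each of stirrer_a, stirrer_b, stirrer_c below 0.05 m/s and x of stirrer_b in the frame of crate between -0.04 and 0.04 m and y of stirrer_b in the frame of crate between -0.105 and 0.105 m and z of stirrer_b in the frame of crate between 0.074 and 0.087 m and x of stirrer_c in the frame of crate between -0.04 and 0.04 m and y of stirrer_c in the frame of crate between -0.105 and 0.105 m and z of stirrer_c in the frame of crate between 0.074 and 0.087 m and ((x of mug_a_handle in the frame of hook_0 between -0.04 and 0.04 m and y of mug_a_handle in the frame of hook_0 between -0.03 and 0.03 m and z of mug_a_handle in the frame of hook_0 between -0.04 and 0.006 m) or (x of mug_a_handle in the frame of hook_1 between -0.04 and 0.04 m and y of mug_a_handle in the frame of hook_1 between -0.03 and 0.03 m and z of mug_a_handle in the frame of hook_1 between -0.04 and 0.006 m)) and ((x of mug_b_handle in the frame of hook_0 between -0.04 and 0.04 m and y of mug_b_handle in the frame of hook_0 between -0.03 and 0.03 m and z of mug_b_handle in the frame of hook_0 between -0.04 and 0.006 m) or (x of mug_b_handle in the frame of hook_1 between -0.04 and 0.04 m and y of mug_b_handle in the frame of hook_1 between -0.03 and 0.03 m and z of mug_b_handle in the frame of hook_1 between -0.04 and 0.006 m)) and value of joint keeper below 0.08 rad); the robot touches nothing.
It fails at once if the pot is pushed more than 40 mm or tipped over (distance of pot from where it was at the start of the episode above 0.04 m or angle between pot's own z axis and vertical above 0.4 rad).
It fails at once if the plate is pushed more than 40 mm or tipped over (distance of plate from where it was at the start of the episode above 0.04 m or angle between plate's own z axis and vertical above 0.4 rad).
Of stirrer_a, stirrer_b, stirrer_c only 2 to 3 are there at a start; the rules pass over those that are not, and their reading is None.
At some moment in a run one of stirrer_a, stirrer_b, stirrer_c may be knocked a few centimetres aside while the robot is not near it.
It also fails if it takes over 208 s, if anything falls off the work surface, if the arm or the gripper's body presses on something with over 40 N, if the wrist force passes 120 N, or if a joint passes its speed limit or range.

### The arm

A 6-joint arm with a two-finger parallel gripper is mounted at the origin on the work surface. World frame = base frame: x ahead of the robot, y to its left, z up, the work surface at z = 0. Lengths are in m, angles in rad, forces in N, time in s.
With the tool pointing down it reaches from about 0.4 to 0.925 m from the base axis. Payload 12.5 kg.
Tool frame: the origin (TCP) lies on the centre line of the jaws, within the pads' length; the fingertips stand 25 mm ahead of it and the grasp point (between the pads) lies 6 mm ahead of it (tip_reach is the distance from the TCP to the fingertips, in m); z points along the fingers, y is the line along which they close (so a half turn about z gives the same grasp; the last joint's range is limited). The gripper opens to 95 mm and grips with 3 to 60 N. Pads are 20 mm wide; open, the fingers measure 119 mm over their backs; the gripper's body (75 mm by 180 mm) begins 59 mm behind the grasp point.
Start: joints at [1.197, 0.491, 1.559, -0, 1.092, -0.106], TCP at [0.165, 0.603, 0.24] pointing down, gripper open.
Joint ranges: [-3.1, 3.1], [-0.84, 2.19], [0.05, 2.79], [-1.13, 4.28], [0.06, 2.93], [-2.69, 2.69]. Speed limits (rad/s): [2.22, 2.22, 2.79, 3.14, 3.14, 3.14].

### API

Orientations are given as a rotation vector (axis times angle).
In Python, from workcell import observe, grab_frame, job_done, tip_reach gives the robot as it stands. The module is installed in compiled form; this text tells all that it offers.
- The arm moves only by the shell command python3 -m inch 'ROWS' [FORCE]. ROWS is JSON, one flat list of numbers, 7 for each row, row after row: the shift along the tool's x, y, z normalised to -1 to 1, where 1 is 1000 mm, then the turn, a rotation vector about the tool's x, y, z normalised to -1 to 1, where 1 is 180 degrees, then the opening, from 0 (shut) to 1 (fully open). In form: [dx, dy, dz, ax, ay, az, jaw, dx, dy, dz, ax, ay, az, jaw, ...]. A call has 1 to 10 rows; each row is the pose to reach, as a shift and turn from the pose commanded when the call began, along the tool's axes at that moment, turning the shorter way round; what a row does not reach only later rows make up. A row lasts 1/8 s, in which the tool goes at most 62.5 mm and 10.7 degrees, less where a joint would pass 70% of its speed; a pose out of reach is approached as far as the arm can. A call with a number of a shift or a turn outside -1 to 1 is refused whole. A call with a gripper value outside its range is refused whole. The fingers move at their own pace and stop on an object; FORCE is the grip in N (left out, the last holds). Time passes only in rows, so rows that repeat a pose let the fingers close. It gives the time, the measured TCP pose, the force, the opening and the grip force at its end, in the units of the state.
- observe(): the state, without advancing time (a new reading comes with each control period).
- grab_frame(name): name is "scene" or "top" or "wrist"; returns a dict with "pixels" (384x512x3 uint8, blue, green, red), "mtx" (3x3 intrinsics, pixels), "R" (3x3) and "t" (3): a world point X has camera coordinates R X + t. Camera axes: x right, y down, z forward; pixel columns grow to the right and rows downward; lengths in m; the calibration is good to about 2 mm. A picture is of the moment at which its call begins. There is no depth.
- job_done(): hands the job in; it is judged then, once.
The state is a dict: "t": time; "q": joint angles; "qvel": joint speeds; "joint_efforts": joint torques, N m; "tool_pos": TCP position; "orientation": TCP orientation; "force": force on the tool from outside, world axes, zero at the start; "moment": the same for the moment, N m; "opening": finger opening in m; "finger_force": force on a finger pad.
Only numpy, scipy, OpenCV 4.12 (cv2) and the standard library are available. Lean on these libraries where they do the work, as an engineer would, in place of code of your own. Each camera call takes 0.05 s, during which the arm holds its last target. There are 200 camera calls.

## Working session

There is one attempt and no reset: what is moved stays moved. The work goes in short steps, Python scripts to look and compute and a shell command to move; the robot and the scene stay as the last step left them, time stands still between calls to the robot, and variables do not carry over. Pictures are saved under pics/ and viewed, at most 19 in all, crops included, and the job is handed in when it is done.

```bash
mkdir -p pics; cat > h.py <<'E'
import numpy as np, cv2, pickle
from workcell import observe, grab_frame, job_done, tip_reach
from scipy.spatial.transform import Rotation as Rot
def grab(name, fn=None):
    f=grab_frame(name); 
    if fn: cv2.imwrite('pics/'+fn,f['pixels']); pickle.dump(f,open('pics/'+fn+'.pkl','wb'))
    return f
def load(fn): return pickle.load(open('pics/'+fn+'.pkl','rb'))
def ray(f,u,v):
    d=np.linalg.inv(f['mtx'])@np.array([u,v,1.]); R=np.array(f['R']); return -R.T@np.array(f['t']), R.T@d
def onz(f,u,v,z):
    o,d=ray(f,u,v); return o+d*(z-o[2])/d[2]
def proj(f,X):
    c=np.array(f['R'])@np.array(X,float)+np.array(f['t']); p=np.array(f['mtx'])@c; return p[:2]/p[2]
E
python3 - <<'E'
from h import *
a=grab('top','top0.png');b=grab('scene','scene0.png')
for f in(a,b): print(np.round(-np.array(f['R']).T@f['t'],3),np.round(f['mtx'],1).tolist())
print(tip_reach,observe())
E
```

```text
[ 0.437 -0.087  1.255] [[408.2, 0.0, 257.2], [0.0, 408.2, 192.4], [0.0, 0.0, 1.0]]
[ 1.673 -0.229  0.857] [[467.8, 0.0, 257.6], [0.0, 467.8, 194.0], [0.0, 0.0, 1.0]]
0.025 {'t': 0.1, 'q': array([ 1.19738478e+00,  4.91456008e-01,  1.55936302e+00,  1.42924473e-05,
        1.09168383e+00, -1.05583008e-01]), 'qvel': array([ 6.03763907e-06, -4.92425152e-04, -2.18715601e-03,  4.32174759e-04,
        4.02018585e-04, -1.33232618e-04]), 'joint_efforts': array([ 2.83435911e-03, -6.13614821e+01, -2.58608115e+01,  6.94049033e-02,
        4.70051193e-02, -1.20917079e-05]), 'tool_pos': array([0.16529917, 0.60256268, 0.23915583]), 'orientation': array([-4.19427547e-01, -3.11323771e+00,  1.38412270e-03]), 'force': array([-0.11511429,  0.10338439,  0.5468105 ]), 'moment': array([ 0.00135768, -0.00262864, -0.00533253]), 'finger_force': 0.0, 'opening': 0.09479302482708828}
```

View pics/top0.png

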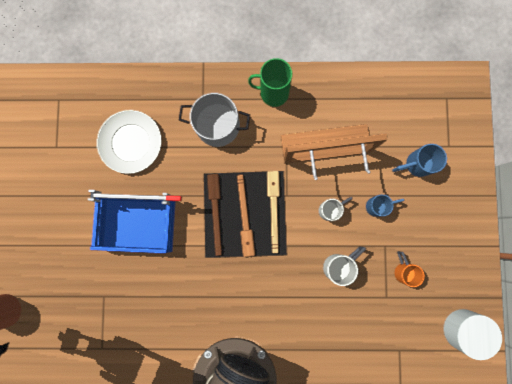

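View pics/scene0.png

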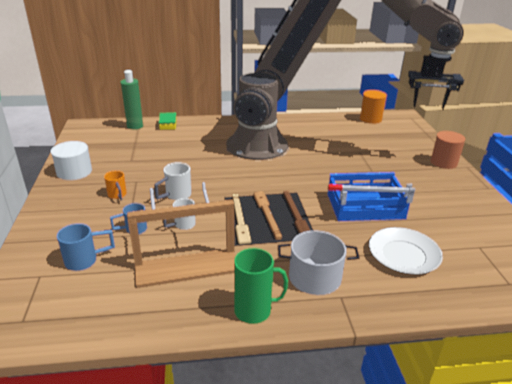

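The top view shows the crate at (133,225), with the bar along its top edge and the red grip at (174,198). All three stirrers are on the mat: dark (215,215), mid (245,215) and light (274,212). The stand is at (332,140), with hooks at (315,165) and (366,160).

Mug candidates:
- **White:** small (332,210), large (342,270).
- **Blue:** small (380,206), large (428,160).
- **Others:** orange (410,274), green (275,82).

The small white and small blue mugs look right, so I'll measure them and check in an enlarged crop.

```bash
python3 - <<'E'
from h import *
f=load('top0.png'); im=f['pixels']; hsv=cv2.cvtColor(im,cv2.COLOR_BGR2HSV)
cv2.imwrite('pics/crop1.png',cv2.resize(im[115:300,270:455],None,fx=3.2,fy=3.2,interpolation=cv2.INTER_CUBIC))
def blobs(m,box,n,minA=25):
    M=np.zeros_like(m); x0,y0,x1,y1=box; M[y0:y1,x0:x1]=m[y0:y1,x0:x1]
    for c in sorted(cv2.findContours(M,cv2.RETR_EXTERNAL,cv2.CHAIN_APPROX_NONE)[0],key=cv2.contourArea)[::-1][:4]:
        if cv2.contourArea(c)<minA: break
        r=cv2.minAreaRect(c); print(n,'area',cv2.contourArea(c),'rect',np.round(r[0],1),np.round(r[1],1),round(r[2],1),'circ',np.round(cv2.minEnclosingCircle(c)[1],1))
        yield c,r
H,S,V=[hsv[...,i].astype(int) for i in range(3)]
blue=((H>100)&(H<125)&(S>120)).astype('uint8')
for c,r in blobs(blue,(60,170,200,270),'crate'):
    for p in cv2.boxPoints(r): print('  z80',np.round(onz(f,*p,.08),3))
red=(((H<8)|(H>172))&(S>150)&(V>120)).astype('uint8')
for c,r in blobs(red,(160,185,200,215),'grip',5): print('  z106',np.round(onz(f,*r[0],.106),3))
b=((H>95)&(H<125)&(S>80)).astype('uint8')
for c,r in blobs(b,(350,130,460,240),'blue mug'):pass
wh=((S<50)&(V>110)).astype('uint8')
for c,r in blobs(wh,(310,185,375,295),'white'):pass
st=((S>60)&(V>45)).astype('uint8')
for c,r in blobs(st,(207,173,284,256),'stir',100):
    pts=c.reshape(-1,2).astype(float); W=np.array([onz(f,*p,.016) for p in cv2.boxPoints(r)])
    print('  ',np.round(W[:,:2],3).tolist())
wd=((H>5)&(H<22)&(S>90)).astype('uint8')
E
```

```text
crate area 3978.5 rect [132.5 225.1] [81.3 52.5] 2.4 circ 47.7
  z80 [0.388 0.41  0.08 ]
  z80 [0.539 0.409 0.08 ]
  z80 [0.529 0.172 0.08 ]
  z80 [0.378 0.175 0.08 ]
grip area 58.0 rect [173.  197.5] [ 5. 14.] 90.0 circ 7.2
  z106 [0.536 0.17  0.106]
blue mug area 933.5 rect [420.4 164.4] [29.3 53.1] 60.3 circ 27.2
blue mug area 434.5 rect [384.5 205. ] [20. 37.] 90.0 circ 18.9
white area 828.5 rect [342.8 269. ] [33.1 38.3] 74.9 circ 21.1
white area 407.0 rect [331.  209.5] [21. 24.] 90.0 circ 12.6
stir area 692.0 rect [272.5 213. ] [80. 13.] 90.0 circ 40.4
   [[0.619, -0.094], [0.619, -0.134], [0.376, -0.133], [0.376, -0.094]]
stir area 683.5 rect [243.5 214.8] [82.4 13.3] 82.9 circ 41.3
   [[0.613, 0.011], [0.618, -0.03], [0.37, -0.061], [0.365, -0.022]]
stir area 628.0 rect [213.8 214. ] [82.4 12.2] 88.2 circ 41.5
   [[0.619, 0.089], [0.62, 0.051], [0.37, 0.041], [0.369, 0.078]]
```

View pics/crop1.png

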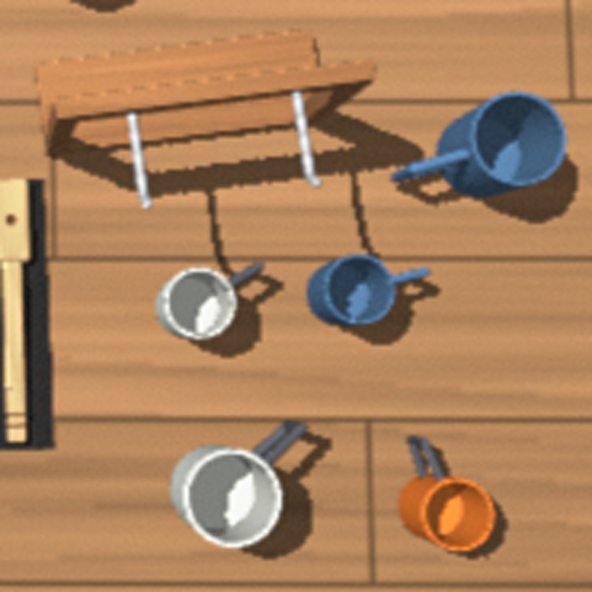

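The crop confirms the choice. The small white mug's rim is at full-frame (333.4,209.7) and the small blue's at (381.6,205.3), both about 23 px across, which is 64 mm. The other white and blue mugs are larger. In the crop, the left hook runs (132,113)→(146,205) and the right hook (297,93)→(316,183).

```bash
python3 - <<'E'
from h import *
f=load('top0.png'); s=load('scene0.png')
cr=lambda u,v:(u/3.2+270,v/3.2+115)
for n,u,v,z in [('white rim',203,303,.072),('white htip',260,266,.060),('white body-handle',236,281,.06),('blue rim',360,289,.072),('blue htip',428,272,.06),('blue hroot',395,280,.06),('h1 base',132,113,.168),('h1 tip',146,205,.189),('h0 base',297,93,.168),('h0 tip',316,183,.189),('bar L',46,112,.178),('bar R',374,70,.178),('white l',157,303,.072),('white r',237,303,.072),('blue l',313,289,.072),('blue r',394,289,.072)]:
    print(n,np.round(onz(f,*cr(u,v),z),3))
def tri(p,q):
    o1,d1=ray(f,*p);o2,d2=ray(s,*q); A=np.stack([d1,-d2],1); k=np.linalg.lstsq(A,o2-o1,rcond=None)[0]
    a,b=o1+k[0]*d1,o2+k[1]*d2; return np.round((a+b)/2,3),np.round(np.linalg.norm(a-b),4)
hs=cv2.cvtColor(s['pixels'],cv2.COLOR_BGR2HSV); H,S,V=[hs[...,i].astype(int) for i in range(3)]
m=(((H<8)|(H>172))&(S>150)&(V>100)).astype('uint8'); m[:180]=0;m[200:]=0;m[:,:320]=0;m[:,360:]=0
ys,xs=np.nonzero(m); print('scene grip',xs.mean(),ys.mean(),xs.min(),xs.max()); 
print(tri((173,197.5),(xs.mean(),ys.mean())))
im=np.concatenate([cv2.resize(f['pixels'][180:265,80:190],(550,425),interpolation=cv2.INTER_CUBIC)],1)
cv2.imwrite('pics/crop2.png',im)
E
```

```text
white rim [ 0.503 -0.289  0.072]
white htip [ 0.538 -0.343  0.06 ]
white body-handle [ 0.524 -0.321  0.06 ]
blue rim [ 0.516 -0.43   0.072]
blue htip [ 0.532 -0.496  0.06 ]
blue hroot [ 0.525 -0.466  0.06 ]
h1 base [ 0.658 -0.215  0.168]
h1 tip [ 0.577 -0.223  0.189]
h0 base [ 0.675 -0.354  0.168]
h0 tip [ 0.595 -0.363  0.189]
bar L [ 0.657 -0.142  0.178]
bar R [ 0.692 -0.416  0.178]
white l [ 0.503 -0.247  0.072]
white r [ 0.503 -0.319  0.072]
blue l [ 0.516 -0.388  0.072]
blue r [ 0.516 -0.461  0.072]
scene grip 334.34328358208955 186.7910447761194 328 341
(array([0.534, 0.164, 0.126]), np.float64(0.004))
```

View pics/crop2.png

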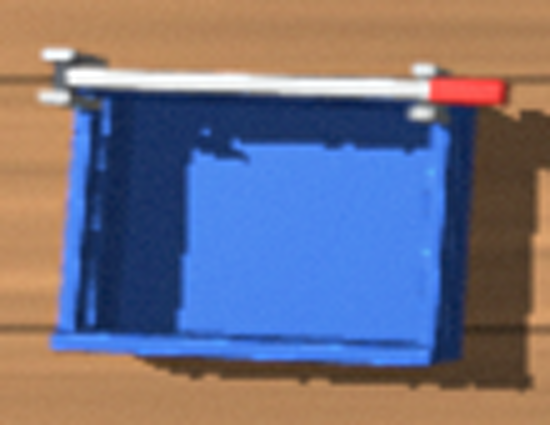

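The crate crop (5×) shows the near rim's outer edge running (52,350)→(432,365), the hinge ears at (57,75), the fork at (424,92), and the grip spanning (430–508, 80–105). Next I'll work out the poses and the first move.

```bash
cat >> h.py <<'E'
def row(*wps):
    """each wp: x,y,z,line angle deg (tool y direction), [tilt deg about tool y] -> prints row (relative to pose now)"""
    s=observe(); p=np.array(s['tool_pos']); R=Rot.from_rotvec(s['orientation'])
    y=R.as_matrix()[:,1]; print('t',round(s['t'],2),'now',np.round(p,4),'line',round(np.degrees(np.arctan2(y[1],y[0])),1),'open',round(s['opening'],4),'F',np.round(s['force'],1),'q6',round(s['q'][5],2))
    for w in wps:
        a=np.radians(w[3]); c,sn=np.cos(a),np.sin(a)
        T=Rot.from_matrix(np.array([[-sn,c,0],[c,sn,0],[0,0,-1.]]))
        T2=Rot.from_matrix(np.array([[sn,-c,0],[-c,-sn,0],[0,0,-1.]]))
        if (R.inv()*T2).magnitude()<(R.inv()*T).magnitude(): T=T2
        if len(w)>4: T=T*Rot.from_rotvec([0,np.radians(w[4]),0])
        d=R.inv().apply(np.array(w[:3])-p); r=(R.inv()*T).as_rotvec()/np.pi
        print(' ',np.round(d,4).tolist(),np.round(r,4).tolist(),'rows>=',round(max(np.linalg.norm(d)/.0625,np.linalg.norm(r)*180/10.7),1))
E
python3 - <<'E'
from h import *
f=load('top0.png'); cr=lambda u,v:(u/5+80,v/5+180)
for n,u,v,z in [('rimL',52,350,.08),('rimR',432,365,.08),('grip c',469,92,.114),('grip end',508,92,.114),('grip in',430,91,.114),('bar L',65,77,.112),('ears',57,75,.12),('fork',424,92,.12)]:
    print(n,np.round(onz(f,*cr(u,v),z),3))
row((.532,.165,.25,-2.5))
E
```

```text
rimL [0.387 0.411 0.08 ]
rimR [0.379 0.192 0.08 ]
grip c [0.532 0.166 0.114]
grip end [0.532 0.144 0.114]
grip in [0.533 0.188 0.114]
bar L [0.541 0.396 0.112]
ears [0.542 0.397 0.12 ]
fork [0.532 0.19  0.12 ]
t 0.1 now [0.1653 0.6026 0.2392] line 74.7 open 0.0948 F [-0.1  0.1  0.5] q6 -0.11
  [-0.4694, -0.3249, -0.0106] [-0.0003, 0.0002, 0.4286] rows>= 9.1
```

Crate centre is (0.463, 0.299), yaw −2.1°. The rim measures 219 mm against 220 mm given. Grip is at (0.5325, 0.165, 0.106) and the hinge at (0.5415, 0.3985). I'll go above the grip.

```bash
python3 -m inch '[-0.469,-0.325,0.04,0,0,0.427,0.6,-0.469,-0.325,0.04,0,0,0.427,0.6,-0.469,-0.325,0.04,0,0,0.427,0.6,-0.469,-0.325,0.04,0,0,0.427,0.6,-0.469,-0.325,0.04,0,0,0.427,0.6,-0.469,-0.325,0.04,0,0,0.427,0.6,-0.469,-0.325,0.04,0,0,0.427,0.6,-0.469,-0.325,0.04,0,0,0.427,0.6,-0.469,-0.325,0.04,0,0,0.427,0.6,-0.469,-0.325,0.04,0,0,0.427,0.6]' 15
python3 - <<'E'
from h import *
row((.5325,.165,.111,-2.1)); grab('wrist','w1.png')
E
```

```text
t: 1.35
tool_pos: [0.5334, 0.1624, 0.1989]
orientation: [-2.268, -2.174, 0.001]
force: [-0.9, 1.0, 0.2]
opening: 0.0568
finger_force: 0.0
t 1.35 now [0.5334 0.1624 0.1989] line -2.4 open 0.0568 F [-0.9  1.   0.2] q6 0.22
  [0.0026, -0.001, 0.0879] [-0.0002, 0.0001, -0.0018] rows>= 1.4
```

View pics/w1.png

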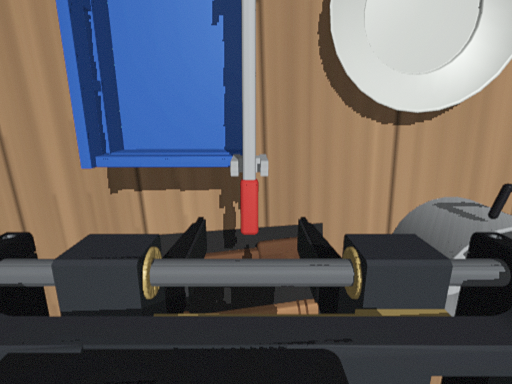

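The wrist view shows the red grip at (250,207), centred between the fingers (190–315). I'll descend, close, and start the arc.

```bash
python3 -m inch '[0.003,-0.001,0.05,0,0,0,0.6,0.003,-0.001,0.088,0,0,0,0.6,0.003,-0.001,0.088,0,0,0,0.6,0.003,-0.001,0.088,0,0,0,0.0,0.003,-0.001,0.088,0,0,0,0.0,0.003,-0.001,0.088,0,0,0,0.0,0.003,-0.001,0.088,0,0,0,0.0,0.003,-0.001,0.088,0,0,0,0.0]' 15
python3 -m inch '[0.001,0,-0.018,0,0,0,0,0.003,0,-0.035,0,0,0,0,0.006,0,-0.052,0,0,0,0,0.01,0,-0.069,0,0,0,0,0.016,0,-0.086,0,0,0,0]' 15
```

```text
t: 2.4
tool_pos: [0.5315, 0.1682, 0.112]
orientation: [2.263, 2.177, 0.003]
force: [3.6, -2.2, -1.1]
opening: 0.0137
finger_force: 15.0
t: 3.02
tool_pos: [0.5321, 0.1851, 0.1981]
orientation: [2.264, 2.178, 0.004]
force: [5.9, 8.2, -5.0]
opening: 0.014
finger_force: 15.0
```

```bash
python3 -m inch '[0.007,0,-0.016,0,0,0,0,0.015,0,-0.032,0,0,0,0,0.025,0,-0.047,0,0,0,0,0.035,0,-0.061,0,0,0,0,0.047,0,-0.074,0,0,0,0,0.059,0,-0.087,0,0,0,0,0.073,0,-0.098,0,0,0,0,0.087,0,-0.108,0,0,0,0,0.102,0,-0.118,0,0,0,0,0.117,0,-0.126,0,0,0,0]' 15
python3 -m inch '[0.016,0,-0.007,0,0,0,0,0.033,0,-0.013,0,0,0,0,0.05,0,-0.017,0,0,0,0,0.067,0,-0.02,0,0,0,0,0.085,0,-0.022,0,0,0,0,0.096,0,-0.023,0,0,0,0,0.096,0,-0.023,0,0,0,0]' 15
python3 -c "
from h import *
grab('scene','s2.png')"
```

```text
t: 4.28
tool_pos: [0.5367, 0.3015, 0.3233]
orientation: [2.263, 2.177, 0.001]
force: [8.9, 0.6, -7.8]
opening: 0.0139
finger_force: 15.0
t: 5.15
tool_pos: [0.5406, 0.3975, 0.346]
orientation: [2.263, 2.177, 0.002]
force: [8.0, 0.7, -3.5]
opening: 0.0141
finger_force: 15.0
```

View pics/s2.png

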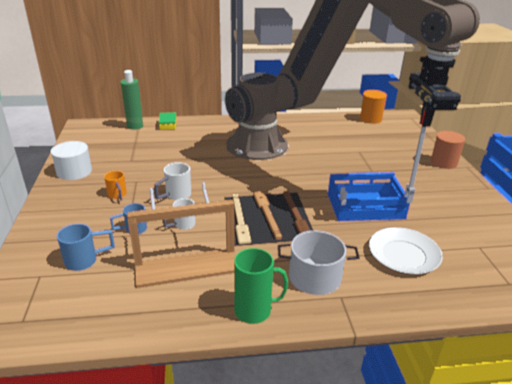

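The scene view shows the bar standing upright from (410,195) to the gripper at (430,105), so it's open. I'll release, rise, and measure the stirrers again.

```bash
python3 -m inch '[0,0,0,0,0,0,0.45,0,0,0,0,0,0,0.45,0,0,0,0,0,0,0.45,0,0,-0.06,0,0,0,0.45,-0.1,-0.02,-0.06,0,0,0,0.45,-0.15,-0.02,-0.06,0,0,0,0.45,-0.15,-0.02,-0.06,0,0,0,0.45]' 15
cat >> h.py <<'E'
def stirrers(f,z=.016,box=(207,173,284,256)):
    hsv=cv2.cvtColor(f['pixels'],cv2.COLOR_BGR2HSV).astype(int)
    m=((hsv[...,1]>60)&(hsv[...,2]>45)).astype('uint8'); M=np.zeros_like(m); x0,y0,x1,y1=box; M[y0:y1,x0:x1]=m[y0:y1,x0:x1]
    n,l,st,_=cv2.connectedComponentsWithStats(M,connectivity=4)
    for i in range(1,n):
        if st[i,4]<250: continue
        v,u=np.nonzero(l==i); W=np.array([onz(f,a,b,z)[:2] for a,b in zip(u,v)])
        c=W.mean(0); d=np.linalg.svd(W-c,full_matrices=False)[2][0]; d*=np.sign(d[0])
        t=(W-c)@d; nrm=np.array([-d[1],d[0]]); w=(W-c)@nrm
        hi,lo=t>t.max()-.06,t<t.min()+.06; end=1 if np.ptp(w[hi])>np.ptp(w[lo]) else -1
        A,B=[W[s].mean(0) for s in(hi,lo)]; e=(A-B)/np.linalg.norm(A-B); tt=(W-B)@e
        mid=B+e*(tt.max()+tt.min())/2; p=e*end
        print('stirrer hue',hsv[v,u].mean(0).astype(int),'mid',np.round(mid,4),'len',round(np.ptp(tt),3),'paddle dir deg',round(np.degrees(np.arctan2(p[1],p[0])),1),'balance pt',np.round(mid+.02*p,4))
E
python3 - <<'E'
from h import *
stirrers(grab('top','top2.png')); row((.5,.06,.2,88))
E
```

```text
t: 6.08
tool_pos: [0.5131, 0.2455, 0.4074]
orientation: [2.265, 2.176, 0.001]
force: [0.4, -0.1, 0.4]
opening: 0.0428
finger_force: 0.0
stirrer hue [ 11 133 117] mid [0.4947 0.0611] len 0.252 paddle dir deg 4.8 balance pt [0.5147 0.0628]
stirrer hue [ 19  92 198] mid [ 0.4977 -0.117 ] len 0.243 paddle dir deg 1.6 balance pt [ 0.5177 -0.1164]
stirrer hue [ 12 133 130] mid [ 0.4921 -0.0272] len 0.25 paddle dir deg -173.2 balance pt [ 0.4723 -0.0295]
t 6.12 now [0.5131 0.2441 0.4076] line -2.3 open 0.0425 F [ 1.9 -0.8  1.3] q6 0.37
  [-0.1844, -0.0058, 0.2077] [0.0004, -0.0002, 0.4982] rows>= 8.4
```

Dark, mid and light measure 252, 250 and 243 mm long, close to the given 250 mm, so all three are present. I'll grasp the dark one first.

```bash
python3 -c "
from h import *
row((.505,.062,.12,94.8))"
```

```text
t 6.12 now [0.5131 0.2441 0.4076] line -2.3 open 0.0425 F [ 1.9 -0.8  1.3] q6 0.37
  [-0.1821, -0.001, 0.2877] [0.0004, -0.0001, 0.4605] rows>= 7.7
```

```bash
python3 -m inch '[-0.1,-0.001,0.05,0,0,0.46,0.45,-0.182,-0.001,0.1,0,0,0.46,0.45,-0.182,-0.001,0.2,0,0,0.46,0.45,-0.182,-0.001,0.288,0,0,0.46,0.45,-0.182,-0.001,0.288,0,0,0.46,0.45,-0.182,-0.001,0.288,0,0,0.46,0.45,-0.182,-0.001,0.288,0,0,0.46,0.45,-0.182,-0.001,0.288,0,0,0.46,0.45,-0.182,-0.001,0.288,0,0,0.46,0.45,-0.182,-0.001,0.288,0,0,0.46,0.45]' 15
python3 -c "
from h import *
row((.505,.062,.03,94.8)); grab('wrist','w2.png')"
```

```text
t: 7.38
tool_pos: [0.506, 0.0663, 0.1188]
orientation: [-3.138, -0.142, -0.001]
force: [-1.4, -0.8, 0.1]
opening: 0.0428
finger_force: 0.0
t 7.38 now [0.506  0.0663 0.1188] line -84.8 open 0.0428 F [-1.4 -0.8  0.1] q6 1.48
  [-0.0014, 0.0042, 0.0888] [-0.0, -0.0001, 0.0021] rows>= 1.4
```

View pics/w2.png

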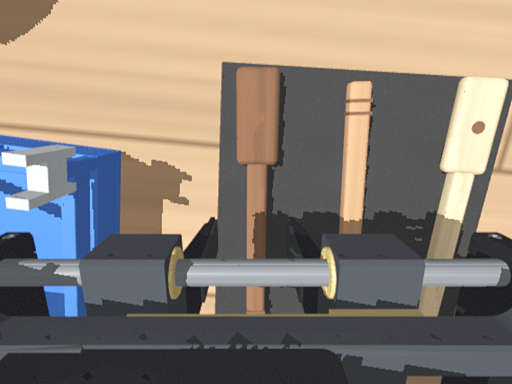

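The dark handle (255,200) lies between the fingers. Grasp and lift.

```bash
python3 -m inch '[-0.001,0.002,0.05,0,0,0.002,0.45,-0.001,0.002,0.089,0,0,0.002,0.45,-0.001,0.002,0.089,0,0,0.002,0.45,-0.001,0.002,0.089,0,0,0.002,0,-0.001,0.002,0.089,0,0,0.002,0,-0.001,0.002,0.089,0,0,0.002,0,-0.001,0.002,0.089,0,0,0.002,0]' 30
python3 -m inch '[0,0,-0.04,0,0,0,0,0,0,-0.09,0,0,0,0,0,0,-0.15,0,0,0,0,0,0,-0.17,0,0,0,0,0,0,-0.17,0,0,0,0,0,0,-0.17,0,0,0,0]' 30
python3 -c "
from h import *
row((.4747,.3435,.2,87.9),(.4747,.3435,.113,87.9))"
```

```text
t: 8.3
tool_pos: [0.5051, 0.0641, 0.0299]
orientation: [-3.139, -0.127, -0.001]
force: [-0.5, -0.0, 3.3]
opening: 0.0181
finger_force: 30.0
t: 9.05
tool_pos: [0.5045, 0.0641, 0.1985]
orientation: [-3.139, -0.127, 0.003]
force: [0.4, 0.6, -0.5]
opening: 0.0176
finger_force: 30.0
t 9.05 now [0.5045 0.0641 0.1985] line -85.4 open 0.0176 F [ 0.4  0.6 -0.5] q6 1.49
  [-0.0071, -0.2809, -0.0015] [-0.0, 0.0006, 0.0374] rows>= 4.5
  [-0.0069, -0.2809, 0.0855] [-0.0, 0.0006, 0.0374] rows>= 4.7
```

```bash
python3 -m inch '[-0.002,-0.05,-0.01,0,0,0.01,0,-0.004,-0.1,-0.01,0,0,0.02,0,-0.007,-0.15,-0.01,0,0,0.03,0,-0.007,-0.2,-0.01,0,0,0.037,0,-0.007,-0.25,-0.005,0,0,0.037,0,-0.007,-0.281,0,0,0,0.037,0,-0.007,-0.281,0,0,0,0.037,0,-0.007,-0.281,0.05,0,0,0.037,0,-0.007,-0.281,0.05,0,0,0.037,0,-0.007,-0.281,0.05,0,0,0.037,0]' 30
python3 -c "
from h import *
row((.4747,.3435,.11,87.9))"
```

```text
t: 10.3
tool_pos: [0.4758, 0.3431, 0.1504]
orientation: [-3.141, 0.057, -0.0]
force: [-0.0, 0.4, -0.4]
opening: 0.0179
finger_force: 30.0
t 10.3 now [0.4758 0.3431 0.1504] line -92.1 open 0.0179 F [-0.   0.4 -0.4] q6 2.12
  [-0.0011, -0.0003, 0.0404] [-0.0, -0.0, 0.0002] rows>= 0.6
```

```bash
python3 -m inch '[-0.001,0,0.02,0,0,0,0,-0.001,0,0.035,0,0,0,0,-0.001,0,0.041,0,0,0,0,-0.001,0,0.041,0,0,0,0]' 30
python3 -m inch '[0,0,0,0,0,0,0.35,0,0,0,0,0,0,0.35,0,0,0,0,0,0,0.35,0,0,-0.05,0,0,0,0.35,0,0,-0.1,0,0,0,0.35,0,0,-0.12,0,0,0,0.35,0,0,-0.12,0,0,0,0.35]' 30
python3 -c "
from h import *
stirrers(grab('top','top3.png'));row((.4823,-.0283,.2,96.8),(.4823,-.0283,.12,96.8))"
```

```text
t: 10.8
tool_pos: [0.4745, 0.3436, 0.1088]
orientation: [-3.141, 0.056, 0.0]
force: [-0.7, 0.5, -0.4]
opening: 0.0178
finger_force: 30.0
t: 11.68
tool_pos: [0.4746, 0.3438, 0.2301]
orientation: [-3.139, 0.055, -0.004]
force: [-1.1, 0.2, -1.8]
opening: 0.0332
finger_force: 0.0
stirrer hue [ 19  93 206] mid [ 0.4976 -0.1169] len 0.244 paddle dir deg 1.7 balance pt [ 0.5175 -0.1163]
stirrer hue [ 12 135 185] mid [ 0.4921 -0.0268] len 0.25 paddle dir deg -173.2 balance pt [ 0.4722 -0.0292]
t 11.72 now [0.4742 0.3436 0.2286] line -92.0 open 0.033 F [ 0.5 -0.4  0.1] q6 2.12
  [0.0212, 0.3714, 0.0285] [-0.0001, -0.0002, -0.049] rows>= 6.0
  [0.0212, 0.3714, 0.1085] [-0.0001, -0.0002, -0.049] rows>= 6.2
```

```bash
python3 -m inch '[0.021,0.06,0,0,0,-0.049,0.45,0.021,0.371,0.02,0,0,-0.049,0.45,0.021,0.371,0.02,0,0,-0.049,0.45,0.021,0.371,0.02,0,0,-0.049,0.45,0.021,0.371,0.05,0,0,-0.049,0.45,0.021,0.371,0.08,0,0,-0.049,0.45,0.021,0.371,0.108,0,0,-0.049,0.45,0.021,0.371,0.108,0,0,-0.049,0.45,0.021,0.371,0.108,0,0,-0.049,0.45]' 30
python3 -m inch '[0,0,0.05,0,0,0,0.45,0,0,0.09,0,0,0,0.45,0,0,0.09,0,0,0,0.45,0,0,0.09,0,0,0,0,0,0,0.09,0,0,0,0,0,0,0.09,0,0,0,0,0,0,0.09,0,0,0,0]' 30
python3 -m inch '[0,0,-0.04,0,0,0,0,0,0,-0.09,0,0,0,0,0,0,-0.15,0,0,0,0,0,0,-0.18,0,0,0,0,0,0,-0.18,0,0,0,0]' 30
python3 -c "
from h import *
row((.451,.294,.15,87.9))"
```

```text
t: 12.85
tool_pos: [0.4824, -0.0273, 0.121]
orientation: [-3.136, -0.187, 0.001]
force: [0.3, 1.0, 0.3]
opening: 0.0428
finger_force: 0.0
t: 13.72
tool_pos: [0.4826, -0.0279, 0.0316]
orientation: [3.136, 0.186, 0.002]
force: [-0.4, 1.4, 9.5]
opening: 0.0181
finger_force: 30.0
t: 14.35
tool_pos: [0.4827, -0.028, 0.2129]
orientation: [3.135, 0.186, 0.007]
force: [0.4, 0.7, -1.1]
opening: 0.0174
finger_force: 30.0
t 14.35 now [ 0.4827 -0.028   0.2129] line -83.2 open 0.0174 F [ 0.4  0.7 -1.1] q6 1.26
  [0.0063, -0.3236, 0.0625] [0.0003, -0.0015, 0.0494] rows>= 5.3
```

```bash
python3 -m inch '[0.002,-0.05,0,0,0,0.01,0,0.004,-0.1,0,0,0,0.02,0,0.006,-0.16,0,0,0,0.03,0,0.006,-0.22,0,0,0,0.04,0,0.006,-0.28,0,0,0,0.049,0,0.006,-0.324,0.02,0,0,0.049,0,0.006,-0.324,0.06,0,0,0.049,0,0.006,-0.324,0.06,0,0,0.049,0,0.006,-0.324,0.06,0,0,0.049,0]' 30
python3 -c "
from h import *
row((.452,.294,.111,87.9))"
```

```text
t: 15.48
tool_pos: [0.4501, 0.2942, 0.151]
orientation: [3.141, -0.057, -0.0]
force: [0.0, -0.3, 1.1]
opening: 0.018
finger_force: 30.0
t 15.47 now [0.4501 0.2942 0.151 ] line -92.1 open 0.018 F [ 0.  -0.3  1.1] q6 2.06
  [0.0019, 0.0001, 0.04] [0.0, 0.0001, 0.0002] rows>= 0.6
```

```bash
python3 -m inch '[0.002,0,0.02,0,0,0,0,0.002,0,0.034,0,0,0,0,0.002,0,0.04,0,0,0,0,0.002,0,0.04,0,0,0,0]' 30
python3 -m inch '[0,0,0,0,0,0,0.35,0,0,0,0,0,0,0.35,0,0,0,0,0,0,0.35,0,0,-0.05,0,0,0,0.35,0,0,-0.1,0,0,0,0.35,0,0,-0.12,0,0,0,0.35,0,0,-0.12,0,0,0,0.35]' 30
python3 -c "
from h import *
stirrers(grab('top','top4.png'));row((.5075,-.1168,.12,91.6))"
```

```text
t: 15.98
tool_pos: [0.4519, 0.2944, 0.1108]
orientation: [-3.141, 0.056, 0.0]
force: [-0.6, 0.6, -1.0]
opening: 0.0178
finger_force: 30.0
t: 16.85
tool_pos: [0.4521, 0.2947, 0.232]
orientation: [-3.14, 0.055, -0.004]
force: [-0.1, 0.2, -0.8]
opening: 0.0331
finger_force: 0.0
stirrer hue [ 20  91 209] mid [ 0.4976 -0.1168] len 0.244 paddle dir deg 1.7 balance pt [ 0.5175 -0.1162]
t 16.9 now [0.4517 0.2944 0.2306] line -92.0 open 0.0334 F [-0.2 -0.5  0.3] q6 2.06
  [0.0702, 0.4091, 0.1105] [-0.0001, -0.0002, -0.0201] rows>= 6.9
```

```bash
python3 -m inch '[0.07,0.06,0,0,0,-0.02,0.45,0.07,0.409,0.02,0,0,-0.02,0.45,0.07,0.409,0.02,0,0,-0.02,0.45,0.07,0.409,0.02,0,0,-0.02,0.45,0.07,0.409,0.05,0,0,-0.02,0.45,0.07,0.409,0.08,0,0,-0.02,0.45,0.07,0.409,0.11,0,0,-0.02,0.45,0.07,0.409,0.11,0,0,-0.02,0.45,0.07,0.409,0.11,0,0,-0.02,0.45]' 30
python3 -m inch '[0,0,0.05,0,0,0,0.45,0,0,0.09,0,0,0,0.45,0,0,0.09,0,0,0,0.45,0,0,0.09,0,0,0,0,0,0,0.09,0,0,0,0,0,0,0.09,0,0,0,0,0,0,0.09,0,0,0,0]' 30
python3 -m inch '[0,0,-0.04,0,0,0,0,0,0,-0.09,0,0,0,0,0,0,-0.15,0,0,0,0,0,0,-0.18,0,0,0,0,0,0,-0.18,0,0,0,0]' 30
python3 -c "
from h import *
row((.471,.2436,.15,87.9))"
```

```text
t: 18.02
tool_pos: [0.5066, -0.117, 0.1191]
orientation: [-3.14, -0.041, 0.005]
force: [0.2, 0.6, 1.7]
opening: 0.0426
finger_force: 0.0
t: 18.9
tool_pos: [0.5076, -0.1165, 0.0313]
orientation: [3.141, 0.043, 0.002]
force: [0.4, 2.9, 6.9]
opening: 0.0175
finger_force: 30.0
t: 19.52
tool_pos: [0.5079, -0.1169, 0.2128]
orientation: [3.14, 0.043, 0.007]
force: [0.4, 1.0, -0.8]
opening: 0.0175
finger_force: 30.0
t 19.52 now [ 0.5079 -0.1169  0.2128] line -88.4 open 0.0175 F [ 0.4  1.  -0.8] q6 1.19
  [-0.0272, -0.3615, 0.0621] [0.0005, -0.0013, 0.0204] rows>= 5.9
```

```bash
python3 -m inch '[-0.005,-0.05,0,0,0,0.01,0,-0.01,-0.11,0,0,0,0.02,0,-0.015,-0.17,0,0,0,0.02,0,-0.02,-0.23,0,0,0,0.02,0,-0.027,-0.29,0,0,0,0.02,0,-0.027,-0.34,0,0,0,0.02,0,-0.027,-0.362,0.03,0,0,0.02,0,-0.027,-0.362,0.06,0,0,0.02,0,-0.027,-0.362,0.06,0,0,0.02,0,-0.027,-0.362,0.06,0,0,0.02,0]' 30
python3 -m inch '[0,0,0.02,0,0,0,0,0,0,0.034,0,0,0,0,0,0,0.041,0,0,0,0,0,0,0.041,0,0,0,0]' 30
python3 -m inch '[0,0,0,0,0,0,0.35,0,0,0,0,0,0,0.35,0,0,0,0,0,0,0.35,0,0,-0.05,0,0,0,0.35,0,0,-0.1,0,0,0,0.35,0,0,-0.2,0,0,0,0.35,0.05,0.2,-0.2,0,0,0,0.35,0.05,0.2,-0.2,0,0,0,0.35,0.05,0.2,-0.2,0,0,0,0.35,0.05,0.2,-0.2,0,0,0,0.35]' 30
python3 -c "
from h import *
f=grab('top','top5.png');cv2.imwrite('pics/crop5.png',cv2.resize(f['pixels'][150:275,50:200],(600,500),interpolation=cv2.INTER_CUBIC))
row((.54,.395,.42,-2.1))"
```

```text
t: 20.78
tool_pos: [0.4706, 0.2441, 0.1508]
orientation: [3.141, -0.056, -0.001]
force: [0.6, 0.4, -0.5]
opening: 0.0178
finger_force: 30.0
t: 21.28
tool_pos: [0.4705, 0.2443, 0.1097]
orientation: [-3.141, 0.056, -0.0]
force: [-0.1, -0.8, 0.7]
opening: 0.0178
finger_force: 30.0
t: 22.52
tool_pos: [0.5137, 0.0399, 0.3104]
orientation: [3.141, -0.06, 0.002]
force: [1.3, 0.1, 0.0]
opening: 0.0334
finger_force: 0.0
t 22.57 now [0.5141 0.0391 0.3105] line -92.2 open 0.0333 F [-0.1 -0.7  1. ] q6 1.56
  [0.0125, -0.3566, -0.1097] [-0.0002, -0.0006, 0.4995] rows>= 8.4
```

View pics/crop5.png

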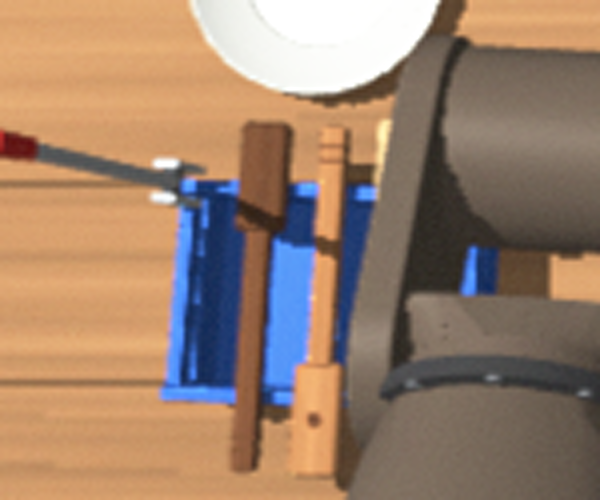

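Dark lies across at crop (262,295) and mid at (325,300). Light is mostly hidden behind the arm. I'll find the bar's angle from the red grip and check the light stirrer in the scene view.

```bash
python3 - <<'E'
from h import *
f=load('top5.png'); hsv=cv2.cvtColor(f['pixels'],cv2.COLOR_BGR2HSV); H,S,V=[hsv[...,i].astype(int) for i in range(3)]
m=((H<6)|(H>172))&(S>120); m[:150]=0;m[220:]=0;m[:,80:]=0
v,u=np.nonzero(m); print('red',u.mean(),v.mean(),u.min(),u.max(),v.min(),v.max(),len(u))
h=np.array([.5415,.3985,.106]); yd=np.array([.037,.999,0])
for th in (1.4,1.5,1.55,1.6,1.7,1.75):
    g=h+.235*(-np.cos(th)*yd+np.array([0,0,np.sin(th)])); print(th,np.round(g,3),np.round(proj(f,g),1))
s=grab('scene','s5.png'); cv2.imwrite('pics/crop6.png',cv2.resize(s['pixels'][60:240,300:480],(600,600),interpolation=cv2.INTER_CUBIC))
E
```

```text
red 50.626506024096386 185.51807228915663 44 58 182 189 83
1.4 [0.54  0.359 0.338] [ 68.2 186.9]
1.5 [0.541 0.382 0.34 ] [ 57.4 186.4]
1.55 [0.541 0.394 0.341] [ 52.2 186.2]
1.6 [0.542 0.405 0.341] [ 47.1 186. ]
1.7 [0.543 0.429 0.339] [ 37.4 185.7]
1.75 [0.543 0.44  0.337] [ 32.8 185.6]
```

View pics/crop6.png

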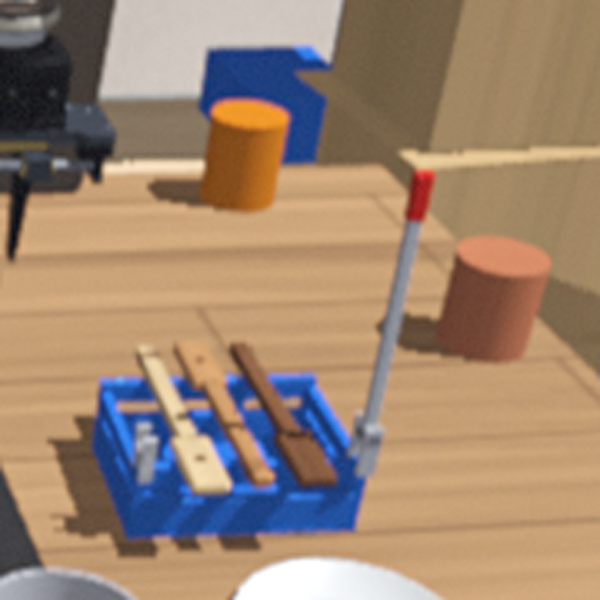

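The scene crop shows all three stirrers across both rims: light (185,420), mid (225,410), dark (285,415). The bar is upright at about 1.56 rad. I'll grasp the grip at (0.541, 0.396, 0.341) and swing it closed.

```bash
python3 -m inch '[0,0,-0.06,0,0,0.05,0.6,0,-0.05,-0.12,0,0,0.1,0.6,0.013,-0.2,-0.12,0,0,0.3,0.6,0.013,-0.3,-0.12,0,0,0.5,0.6,0.013,-0.357,-0.12,0,0,0.5,0.6,0.013,-0.357,-0.12,0,0,0.5,0.6,0.013,-0.357,-0.12,0,0,0.5,0.6,0.013,-0.357,-0.12,0,0,0.5,0.6,0.013,-0.357,-0.12,0,0,0.5,0.6,0.013,-0.357,-0.12,0,0,0.5,0.6]' 15
python3 -c "
from h import *
row((.541,.396,.346,-2.1))"
```

```text
t: 23.88
tool_pos: [0.5438, 0.1533, 0.3674]
orientation: [-2.457, 1.57, 0.149]
force: [0.6, 0.5, -0.4]
opening: 0.0569
finger_force: 0.0
t 23.88 now [0.5438 0.1533 0.3674] line -155.9 open 0.0569 F [ 0.6  0.5 -0.4] q6 2.69
  [-0.2111, -0.0927, 0.0789] [-0.026, 0.0741, 0.1489] rows>= 3.9
```

Joint 6 hit its range limit, so I need the other half turn.

```bash
python3 - <<'E'
import re
s=open('h.py').read()
s=s.replace("        if (R.inv()*T2)","        if len(w)<6 and (R.inv()*T2)")
open('h.py','w').write(s)
from h import *
row((.5438,.2,.43,-100),(.5438,.2,.43,-40,0,1))
E
```

```text
t 23.88 now [0.5438 0.1533 0.3674] line -155.9 open 0.0569 F [ 0.6  0.5 -0.4] q6 2.69
  [-0.054, -0.0271, -0.0495] [-0.0703, 0.04, -0.3049] rows>= 5.3
  [-0.054, -0.0271, -0.0495] [-0.0926, -0.0006, -0.6361] rows>= 10.8
```

```bash
python3 -m inch '[0,0,-0.04,-0.07,0.04,-0.305,0.6,-0.05,-0.027,-0.05,-0.07,0.04,-0.305,0.6,-0.05,-0.027,-0.05,-0.07,0.04,-0.305,0.6,-0.05,-0.027,-0.05,-0.07,0.04,-0.305,0.6,-0.05,-0.027,-0.05,-0.07,0.04,-0.305,0.6,-0.05,-0.027,-0.05,-0.07,0.04,-0.305,0.6,-0.05,-0.027,-0.05,-0.07,0.04,-0.305,0.6]' 15
python3 -c "
from h import *
row((.541,.35,.43,-2.1,0,1))"
```

```text
t: 24.75
tool_pos: [0.5454, 0.1971, 0.4301]
orientation: [3.13, -0.27, 0.001]
force: [-0.4, -0.3, -0.3]
opening: 0.0571
finger_force: 0.0
t 24.75 now [0.5454 0.1971 0.4301] line -99.9 open 0.0571 F [-0.4 -0.3 -0.3] q6 1.98
  [-0.0305, -0.1499, 0.0001] [0.0002, -0.0002, -0.5431] rows>= 9.1
```

```bash
python3 -m inch '[0,0,0,0,0,-0.3,0.6,-0.01,-0.05,0,0,0,-0.543,0.6,-0.03,-0.1,0,0,0,-0.543,0.6,-0.03,-0.15,0,0,0,-0.543,0.6,-0.03,-0.15,0,0,0,-0.543,0.6,-0.03,-0.15,0,0,0,-0.543,0.6,-0.03,-0.15,0,0,0,-0.543,0.6,-0.03,-0.15,0,0,0,-0.543,0.6,-0.03,-0.15,0,0,0,-0.543,0.6,-0.03,-0.15,0,0,0,-0.543,0.6]' 15
python3 -c "
from h import *
row((.541,.396,.43,-2.1,0,1),(.541,.396,.346,-2.1,0,1))"
```

```text
t: 26.0
tool_pos: [0.5419, 0.3492, 0.4301]
orientation: [2.264, 2.177, 0.001]
force: [0.1, -0.4, 0.1]
opening: 0.0574
finger_force: 0.0
t 26.0 now [0.5419 0.3492 0.4301] line -2.2 open 0.0574 F [ 0.1 -0.4  0.1] q6 0.51
  [0.0468, -0.0028, 0.0001] [0.0003, 0.0, -0.0008] rows>= 0.7
  [0.0468, -0.0029, 0.0841] [0.0003, 0.0, -0.0008] rows>= 1.5
```

```bash
python3 -m inch '[0.047,-0.002,0,0,0,0,0.6,0.047,-0.002,0.04,0,0,0,0.6,0.047,-0.002,0.083,0,0,0,0.6,0.047,-0.002,0.083,0,0,0,0.6,0.047,-0.002,0.083,0,0,0,0,0.047,-0.002,0.083,0,0,0,0,0.047,-0.002,0.083,0,0,0,0,0.047,-0.002,0.083,0,0,0,0]' 15
python3 -m inch '[-0.026,0,0.002,0,0,0,0,-0.049,0,0.006,0,0,0,0,-0.072,0,0.012,0,0,0,0,-0.094,0,0.02,0,0,0,0,-0.114,0,0.031,0,0,0,0,-0.134,0,0.044,0,0,0,0,-0.153,0,0.058,0,0,0,0,-0.169,0,0.075,0,0,0,0,-0.185,0,0.093,0,0,0,0,-0.198,0,0.112,0,0,0,0]' 15
python3 -c "
from h import *
row((.533,.165,.112,-2.1,0,1))"
```

```text
t: 27.0
tool_pos: [0.5422, 0.3958, 0.3478]
orientation: [2.263, 2.178, 0.002]
force: [0.9, 1.2, -0.1]
opening: 0.0225
finger_force: 0.0
t: 28.25
tool_pos: [0.533, 0.1963, 0.2355]
orientation: [2.263, 2.179, -0.005]
force: [-11.5, -8.5, 8.3]
opening: 0.0137
finger_force: 15.0
t 28.25 now [0.533  0.1963 0.2355] line -2.2 open 0.0137 F [-11.5  -8.5   8.3] q6 0.28
  [-0.0309, 0.0015, 0.1236] [-0.0006, 0.0008, -0.0004] rows>= 2.0
```

```bash
python3 -m inch '[-0.009,0,0.016,0,0,0,0,-0.016,0,0.031,0,0,0,0,-0.022,0,0.047,0,0,0,0,-0.027,0,0.062,0,0,0,0,-0.03,0,0.076,0,0,0,0,-0.032,0,0.09,0,0,0,0,-0.034,0,0.104,0,0,0,0,-0.034,0,0.116,0,0,0,0,-0.034,0,0.122,0,0,0,0,-0.034,0,0.123,0,0,0,0]' 15
python3 -c "
from h import *
row((.533,.165,.112,-2.1,0,1))"
```

```text
t: 29.5
tool_pos: [0.5315, 0.1624, 0.1114]
orientation: [-2.262, -2.178, 0.009]
force: [-10.1, -13.6, 2.7]
opening: 0.0138
finger_force: 15.0
t 29.5 now [0.5315 0.1624 0.1114] line -2.2 open 0.0138 F [-10.1 -13.6   2.7] q6 0.22
  [0.0027, 0.0014, -0.0006] [-0.0015, 0.001, -0.0004] rows>= 0.0
```

```bash
python3 -m inch '[0.002,0,0.003,0,0,0,0,0.002,0,0.005,0,0,0,0,0.002,0,0.005,0,0,0,0]' 15
python3 -m inch '[0.002,0,0.003,0,0,0,0.4,0.002,0,0.002,0,0,0,0.4,0.002,0,0,0,0,0,0.4,0.002,0,-0.06,0,0,0,0.4,0.002,0,-0.1,0,0,0,0.4,0.002,0,-0.1,0,0,0,0.4]' 15
python3 -c "
from h import *
row((.53,-.1,.25,0,0,1));grab('wrist','w7.png')
s=grab('scene','s7.png'); cv2.imwrite('pics/crop7.png',cv2.resize(s['pixels'][130:240,300:450],(750,550),interpolation=cv2.INTER_CUBIC))"
```

```text
t: 29.88
tool_pos: [0.5315, 0.1642, 0.1066]
orientation: [-2.263, -2.178, 0.009]
force: [-10.1, -14.5, 0.6]
opening: 0.014
finger_force: 15.0
t: 30.62
tool_pos: [0.5348, 0.1683, 0.2105]
orientation: [2.26, 2.176, 0.009]
force: [0.1, -0.6, 0.1]
opening: 0.0381
finger_force: 0.0
t 30.62 now [0.5348 0.1683 0.2105] line -2.2 open 0.0381 F [ 0.1 -0.6  0.1] q6 0.23
  [-0.2683, 0.0056, -0.0398] [0.0023, -0.0003, -0.012] rows>= 4.3
```

View pics/crop7.png

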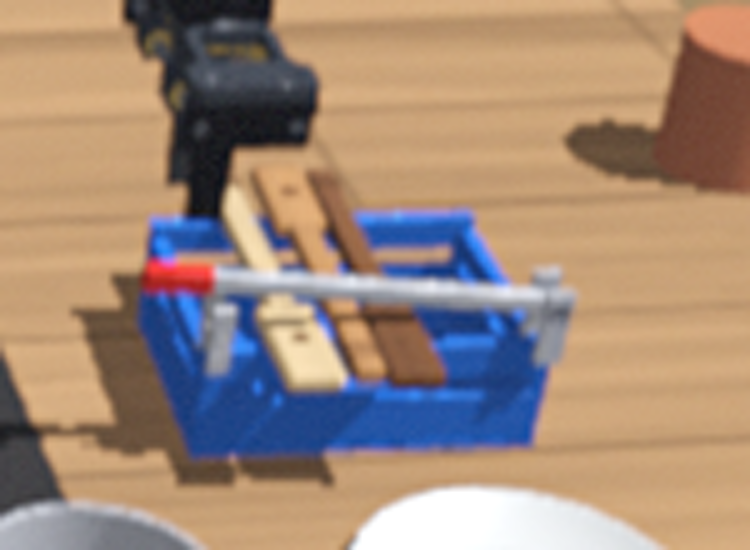

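The crop shows the bar down across all three stirrers, from the grip (178,275) to the hinge (550,295). Dark now sits closer to mid. I'll check the bar height numerically against the first picture.

```bash
python3 - <<'E'
from h import *
for n in('scene0.png','s7.png'):
    s=load(n);hs=cv2.cvtColor(s['pixels'],cv2.COLOR_BGR2HSV); H,S,V=[hs[...,i].astype(int) for i in range(3)]
    m=(((H<8)|(H>172))&(S>150)&(V>100)); m[:175]=0;m[200:]=0;m[:,:320]=0;m[:,360:]=0
    v,u=np.nonzero(m);print(n,u.mean(),v.mean(),u.min(),u.max(),v.min(),v.max(),len(u))
h=np.array([.5415,.3985,.106]); yd=np.array([.037,.999,0])
for th in (0,.03,.06,.1):
    g=h+.235*(-np.cos(th)*yd+np.array([0,0,np.sin(th)])); print(th,np.round(proj(s,g),1))
row((.53,0,.25,0,0,1),(.516,-.429,.15,0,0,1))
E
```

```text
scene0.png 334.34328358208955 186.7910447761194 328 341 184 189 67
s7.png 334.859375 184.984375 328 341 182 188 64
0 [334.2 192.3]
0.03 [334.5 190.4]
0.06 [334.9 188.4]
0.1 [335.5 185.7]
t 30.73 now [0.5335 0.168  0.2073] line -2.2 open 0.0381 F [-0.3  0.4 -0.3] q6 0.23
  [-0.168, 0.0029, -0.0427] [0.0006, 0.0001, -0.012] rows>= 2.8
  [-0.5973, 0.005, 0.0574] [0.0006, 0.0001, -0.012] rows>= 9.6
```

The bar is about 1.8 px high, roughly 0.03 rad off closed. I'll press it down gently with shut fingertips.

```bash
python3 -m inch '[-0.003,0,0.02,0,0,0,0,-0.003,0,0.04,0,0,0,0,-0.003,0,0.055,0,0,0,0,-0.003,0,0.064,0,0,0,0,-0.003,0,0.064,0,0,0,0]' 15
python3 -m inch '[0,0,0.002,0,0,0,0,0,0,0.004,0,0,0,0]' 15
```

```text
t: 31.35
tool_pos: [0.5317, 0.1644, 0.141]
orientation: [-2.262, -2.177, 0.008]
force: [-6.2, -4.3, -1.2]
opening: 0.0138
finger_force: 15.0
t: 31.6
tool_pos: [0.5317, 0.1644, 0.1377]
orientation: [-2.262, -2.178, 0.007]
force: [-5.9, -4.5, 1.0]
opening: 0.0138
finger_force: 15.0
```

The fingers straddled the grip before they had shut. I'll open, rise, shut, and then press.

```bash
python3 -m inch '[0,0,0.003,0,0,0,0.3,0,0,0.0,0,0,0,0.3,0,0,-0.04,0,0,0,0.3,0,0,-0.04,0,0,0,0,0,0,-0.04,0,0,0,0,0,0,-0.04,0,0,0,0,0,0,-0.04,0,0,0,0]' 15
python3 -m inch '[0,0,0.02,0,0,0,0,0,0,0.03,0,0,0,0,0,0,0.036,0,0,0,0,0,0,0.036,0,0,0,0]' 15
python3 -m inch '[0,0,0.002,0,0,0,0,0,0,0.004,0,0,0,0,0,0,0.004,0,0,0,0]' 15
python3 -m inch '[0,0,0.002,0,0,0,0,0,0,0.004,0,0,0,0,0,0,0.004,0,0,0,0]' 15
```

```text
t: 32.48
tool_pos: [0.5334, 0.1649, 0.1786]
orientation: [2.263, 2.178, -0.0]
force: [-0.6, 0.5, -0.1]
opening: 0.0008
finger_force: 0.0
t: 32.98
tool_pos: [0.5336, 0.165, 0.1431]
orientation: [2.263, 2.178, 0.0]
force: [-0.6, -0.5, -0.7]
opening: 0.0003
finger_force: 0.0
t: 33.35
tool_pos: [0.5337, 0.165, 0.1394]
orientation: [2.262, 2.178, 0.001]
force: [0.6, 0.0, -0.5]
opening: 0.0004
finger_force: 0.0
t: 33.72
tool_pos: [0.5339, 0.165, 0.1383]
orientation: [2.261, 2.177, 0.004]
force: [-9.4, -3.2, 32.2]
opening: 0.0003
finger_force: 16.5
```

The tip met the bar at 114 mm with 32 N of resistance, which is the fully closed height. I'll rise and look again at the stirrers and mugs.

```bash
python3 -m inch '[0,0,-0.06,0,0,0,0.5,0,0,-0.12,0,0,0,1,-0.06,0,-0.15,0,0,0,1,-0.12,0,-0.15,0,0,0,1,-0.18,0,-0.15,0,0,0,1,-0.24,0,-0.15,0,0,0,1,-0.3,0,-0.15,0,0,0,1,-0.3,0,-0.15,0,0,0,1]' 20
python3 - <<'E'
from h import *
f=grab('top','top8.png')
cv2.imwrite('pics/crop8.png',np.hstack([cv2.resize(f['pixels'][165:275,75:195],(400,367),interpolation=cv2.INTER_CUBIC),cv2.resize(f['pixels'][165:275,295:415],(400,367),interpolation=cv2.INTER_CUBIC)]))
row((.517,-.429,.15,-2,0,1),(.517,-.429,.052,-2,0,1))
E
```

```text
t: 34.72
tool_pos: [0.5217, -0.1382, 0.2852]
orientation: [2.267, 2.173, 0.001]
force: [-0.9, 0.1, -0.8]
opening: 0.0749
finger_force: 0.0
t 34.77 now [ 0.5217 -0.1363  0.2852] line -2.4 open 0.0791 F [ 0.  -0.5 -0.3] q6 -0.34
  [-0.2926, 0.0072, 0.1352] [0.0003, 0.0, -0.002] rows>= 5.2
  [-0.2926, 0.0071, 0.2332] [0.0003, 0.0, -0.002] rows>= 6.0
```

View pics/crop8.png

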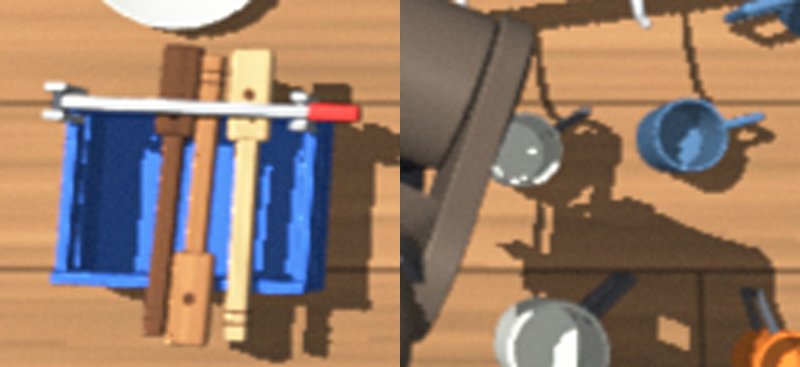

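The left half of the crop shows dark nudged about 15 mm toward mid, but all three stirrers still span both rims with the bar over them. On the right, the blue mug's rim at (686,137) is where I measured it. Now grasp the blue mug.

```bash
python3 -m inch '[-0.06,0.007,0,0,0,0,1,-0.12,0.007,0,0,0,0,1,-0.18,0.007,0,0,0,0,1,-0.24,0.007,0.03,0,0,0,1,-0.293,0.007,0.08,0,0,0,1,-0.293,0.007,0.13,0,0,0,1,-0.293,0.007,0.13,0,0,0,1,-0.293,0.007,0.13,0,0,0,1]' 20
python3 -c "
from h import *
row((.517,-.429,.056,-2,0,1)); grab('wrist','w9.png')"
```

```text
t: 35.78
tool_pos: [0.5194, -0.427, 0.1577]
orientation: [2.259, 2.178, 0.001]
force: [0.5, 0.0, 1.2]
opening: 0.0951
finger_force: 0.0
t 35.77 now [ 0.5194 -0.427   0.1577] line -2.1 open 0.0951 F [0.5 0.  1.2] q6 -0.75
  [-0.002, -0.0026, 0.1017] [0.0009, 0.0005, -0.0005] rows>= 1.6
```

View pics/w9.png

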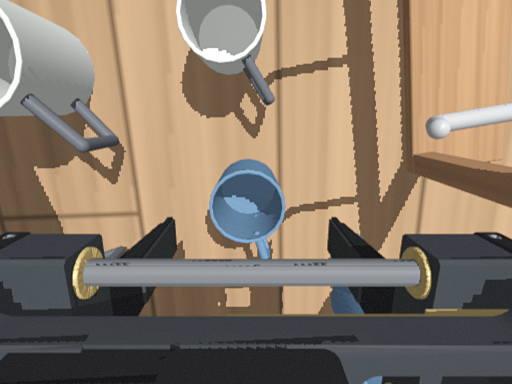

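The wrist view shows the blue rim at (248,205), centred between the fingers as the grip was before, with the handle toward (266,255). The hook tip is at (437,127), clear of the body.

```bash
python3 -c "
from h import *
f=load('w9.png')
for n,u,v,z in [('blue rim',248,205,.072),('blue htop',266,254,.06),('h0 tip',437,127,.189),('white rim',221,22,.072),('white htip',268,99,.06)]: print(n,np.round(onz(f,u,v,z),3))
"
python3 -m inch '[-0.001,-0.002,0.04,0,0,0,1,-0.001,-0.002,0.08,0,0,0,1,-0.001,-0.002,0.101,0,0,0,1,-0.001,-0.002,0.101,0,0,0,1,-0.001,-0.002,0.101,0,0,0,0,-0.001,-0.002,0.101,0,0,0,0,-0.001,-0.002,0.101,0,0,0,0,-0.001,-0.002,0.101,0,0,0,0,-0.001,-0.002,0.101,0,0,0,0]' 20
```

```text
blue rim [ 0.517 -0.426  0.072]
blue htop [ 0.531 -0.478  0.06 ]
h0 tip [ 0.593 -0.362  0.189]
white rim [ 0.503 -0.29   0.072]
white htip [ 0.536 -0.343  0.06 ]
t: 36.95
tool_pos: [0.5163, -0.429, 0.055]
orientation: [2.262, 2.178, 0.001]
force: [-0.4, 0.6, 5.1]
opening: 0.0644
finger_force: 20.0
```

The wrist rays agree with the top view to within 3 mm. The mug is gripped at 64 mm. The hang line for hook_0 needs a turn to line −9°. Lift and pre-position.

```bash
python3 -m inch '[0,0,-0.04,0,0,0,0,0,0,-0.09,0,0,0,0,0,0,-0.141,0,0,0,0,0,0,-0.141,0,0,0,0]' 20
python3 -c "
from h import *
row((.49,-.38,.196,-9,0,1),(.49,-.33,.196,-9,0,1),(.545,-.323,.196,-9,0,1),(.5589,-.3213,.196,-9,0,1))"
```

```text
t: 37.45
tool_pos: [0.5169, -0.4297, 0.1994]
orientation: [2.258, 2.174, 0.001]
force: [-0.0, 0.1, -1.3]
opening: 0.0644
finger_force: 20.0
t 37.45 now [ 0.5169 -0.4297  0.1994] line -2.2 open 0.0644 F [-0.   0.1 -1.3] q6 -0.75
  [0.0486, -0.0288, 0.003] [0.0021, 0.0014, 0.0379] rows>= 0.9
  [0.0986, -0.0307, 0.0028] [0.0021, 0.0014, 0.0379] rows>= 1.7
  [0.1077, 0.024, 0.0031] [0.0021, 0.0014, 0.0379] rows>= 1.8
  [0.1099, 0.0378, 0.0031] [0.0021, 0.0014, 0.0379] rows>= 1.9
```

```bash
python3 -m inch '[0.025,-0.015,0,0,0,0.02,0,0.049,-0.029,0,0,0,0.038,0,0.075,-0.03,0,0,0,0.038,0,0.099,-0.031,0,0,0,0.038,0,0.103,-0.005,0,0,0,0.038,0,0.108,0.024,0,0,0,0.038,0,0.11,0.038,0,0,0,0.038,0,0.11,0.038,0,0,0,0.038,0]' 20
python3 - <<'E'
from h import *
f=grab('top','top10.png'); w=grab('wrist','w10.png'); row((.5589,-.3213,.196,-9,0,1),(.6135,-.3148,.196,-9,0,1))
cv2.imwrite('pics/crop10.png',np.hstack([cv2.resize(f['pixels'][125:225,290:400],(440,400),interpolation=cv2.INTER_CUBIC),cv2.resize(w['pixels'][0:300,60:360],(360,400))]))
E
```

```text
t: 38.45
tool_pos: [0.5583, -0.3198, 0.1946]
orientation: [2.388, 2.041, 0.001]
force: [-0.2, 0.1, -0.6]
opening: 0.064
finger_force: 20.0
t 38.55 now [ 0.5574 -0.3202  0.1951] line -9.0 open 0.0644 F [-0.2  0.6 -1.5] q6 -0.47
  [-0.0008, 0.0016, -0.0009] [0.0001, -0.0001, -0.0001] rows>= 0.0
  [0.0142, 0.0545, -0.0009] [0.0001, -0.0001, -0.0001] rows>= 0.9
```

View pics/crop10.png

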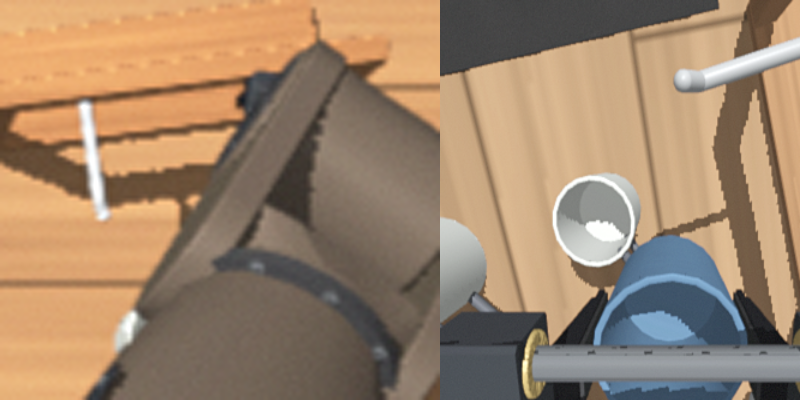

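The left half shows hook_1 free at (90,160) while the arm hides hook_0. The wrist half shows the blue mug held, with the white mug at (597,220). The handle is hidden, so I'll thread in small steps and watch the force.

```bash
python3 -m inch '[0.002,0.01,0,0,0,0,0,0.005,0.019,0,0,0,0,0,0.005,0.019,0,0,0,0,0]' 20
python3 -m inch '[0.001,0.005,0,0,0,0,0,0.003,0.01,0,0,0,0,0,0.003,0.01,0,0,0,0,0]' 20
python3 -c "
from h import *
s=grab('scene','s11.png'); cv2.imwrite('pics/crop11.png',cv2.resize(s['pixels'][100:290,90:290],(700,600),interpolation=cv2.INTER_CUBIC))
row((.6135,-.3148,.196,-9,0,1))"
```

```text
t: 38.92
tool_pos: [0.5783, -0.3182, 0.1954]
orientation: [2.388, 2.04, 0.001]
force: [0.9, 0.6, -1.1]
opening: 0.0643
finger_force: 20.0
t: 39.3
tool_pos: [0.5883, -0.3168, 0.1954]
orientation: [2.388, 2.04, 0.001]
force: [0.2, -0.3, -1.6]
opening: 0.0642
finger_force: 20.0
t 39.35 now [ 0.5881 -0.3168  0.1954] line -9.0 open 0.0642 F [-0.5  0.1 -0.7] q6 -0.44
  [0.006, 0.0247, -0.0006] [0.0004, 0.0, -0.0] rows>= 0.4
```

View pics/crop11.png

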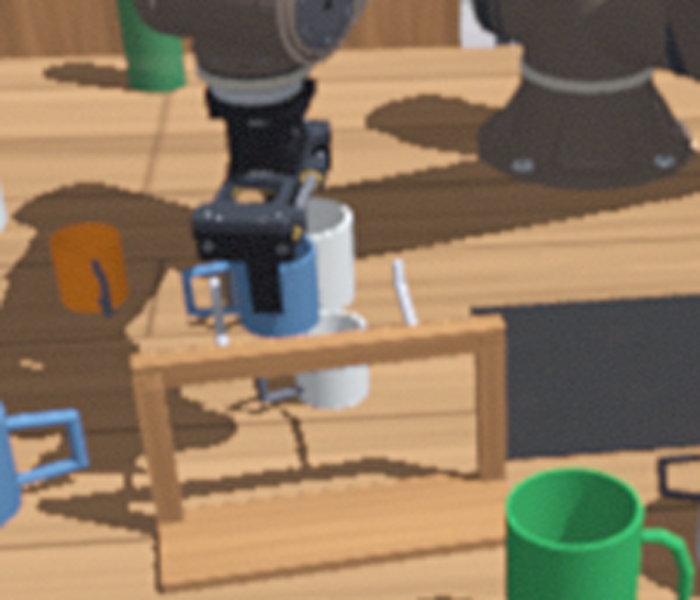

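The hook_0 tip (215,283) sits inside the blue handle's loop (187–240, 262–312). Continue forward.

```bash
python3 -m inch '[0.001,0.005,0,0,0,0,0,0.003,0.01,0,0,0,0,0,0.003,0.01,0,0,0,0,0]' 20
python3 -m inch '[0.002,0.007,0,0,0,0,0,0.004,0.015,0,0,0,0,0,0.004,0.015,0,0,0,0,0]' 20
python3 -c "
from h import *
s=grab('scene','s12.png'); cv2.imwrite('pics/crop12.png',cv2.resize(s['pixels'][150:230,120:220],(750,600),interpolation=cv2.INTER_CUBIC))
row((.6135,-.3148,.196,-9,0,1))"
```

```text
t: 39.72
tool_pos: [0.5988, -0.3154, 0.1954]
orientation: [2.388, 2.04, 0.001]
force: [-0.3, 0.3, -0.8]
opening: 0.0644
finger_force: 20.0
t: 40.1
tool_pos: [0.6145, -0.3138, 0.1954]
orientation: [2.388, 2.04, 0.001]
force: [0.2, -0.1, -0.5]
opening: 0.0646
finger_force: 20.0
t 40.15 now [ 0.6141 -0.3138  0.1953] line -9.0 open 0.0642 F [-0.2  0.1 -1.8] q6 -0.41
  [-0.0011, -0.0004, -0.0007] [0.0004, 0.0, 0.0] rows>= 0.0
```

```bash
python3 -m inch '[0,0,0.01,0,0,0,0,0,0,0.018,0,0,0,0,0,0,0.018,0,0,0,0]' 20
python3 -m inch '[0,0,0.003,0,0,0,0,0,0,0.006,0,0,0,0,0,0,0.006,0,0,0,0]' 20
python3 -m inch '[0,0,0.003,0,0,0,0,0,0,0.003,0,0,0,0]' 20
```

```text
t: 40.52
tool_pos: [0.6134, -0.3138, 0.1764]
orientation: [-2.389, -2.039, -0.0]
force: [0.2, 0.0, -0.9]
opening: 0.0645
finger_force: 20.0
t: 40.9
tool_pos: [0.6141, -0.314, 0.1719]
orientation: [2.388, 2.039, 0.002]
force: [0.4, 1.2, 2.3]
opening: 0.0643
finger_force: 20.0
t: 41.15
tool_pos: [0.6141, -0.3139, 0.1686]
orientation: [2.388, 2.039, 0.002]
force: [1.5, 1.9, 2.1]
opening: 0.0644
finger_force: 20.0
```

Vertical force went from −1 to +2 N, so the handle rests on the hook. Release slightly, wait, and rise.

```bash
python3 -m inch '[0,0,0,0,0,0,0.72,0,0,0,0,0,0,0.74,0,0,0,0,0,0,0.74,0,0,-0.02,0,0,0,0.76,0,0,-0.05,0,0,0,0.76,0,0,-0.1,0,0,0,0.76,0,-0.02,-0.12,0,0,0,0.76,0.01,-0.08,-0.12,0,0,0,0.76,0.02,-0.1,-0.12,0,0,0,1,0.02,-0.1,-0.12,0,0,0,1]' 20
python3 -c "
from h import *
s=grab('scene','s13.png'); cv2.imwrite('pics/crop13.png',cv2.resize(s['pixels'][130:290,90:290],(750,600),interpolation=cv2.INTER_CUBIC))
row((.503,-.289,.15,8,0,1))"
```

```text
t: 42.4
tool_pos: [0.5174, -0.2781, 0.2892]
orientation: [2.388, 2.039, 0.002]
force: [0.5, -0.4, -0.4]
opening: 0.0871
finger_force: 0.0
t 42.45 now [ 0.5183 -0.2787  0.289 ] line -9.0 open 0.0908 F [ 0.5  0.4 -0.6] q6 -0.45
  [-0.0125, -0.0138, 0.139] [0.0007, 0.0003, -0.0945] rows>= 2.2
```

View pics/crop13.png

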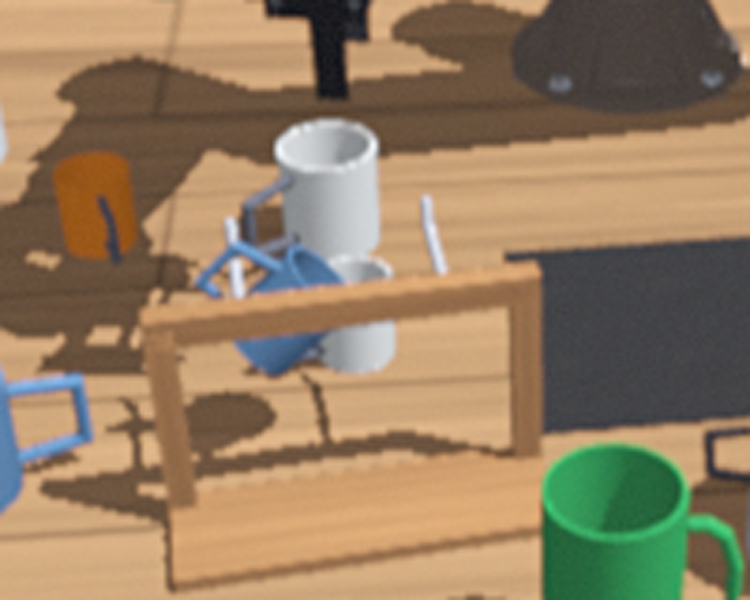

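The blue mug hangs on hook_0, handle loop at (235,265) around the hook. For the white mug I'll grip along a 74° line. That keeps the gripper body clear of hook_1's tip and the hanging mug.

```bash
python3 -m inch '[-0.012,-0.014,0,0,0,-0.461,1,-0.012,-0.014,0,0,0,-0.461,1,-0.012,-0.014,0,0,0,-0.461,1,-0.012,-0.014,0,0,0,-0.461,1,-0.012,-0.014,0,0,0,-0.461,1,-0.012,-0.014,0,0,0,-0.461,1,-0.012,-0.014,0,0,0,-0.461,1,-0.012,-0.014,0.05,0,0,-0.461,1,-0.012,-0.014,0.1,0,0,-0.461,1,-0.012,-0.014,0.12,0,0,-0.461,1]' 20
python3 -c "
from h import *
w=grab('wrist','w14.png'); row((.503,-.289,.056,74,0,1))"
```

```text
t: 43.7
tool_pos: [0.5028, -0.2883, 0.1652]
orientation: [-0.438, -3.109, -0.003]
force: [0.3, -0.8, -0.2]
opening: 0.0956
finger_force: 0.0
t 43.75 now [ 0.5024 -0.288   0.1638] line 74.0 open 0.0951 F [-0.4  0.7 -3. ] q6 -1.93
  [-0.0012, -0.001, 0.1077] [0.0006, -0.0012, -0.0002] rows>= 1.7
```

View pics/w14.png

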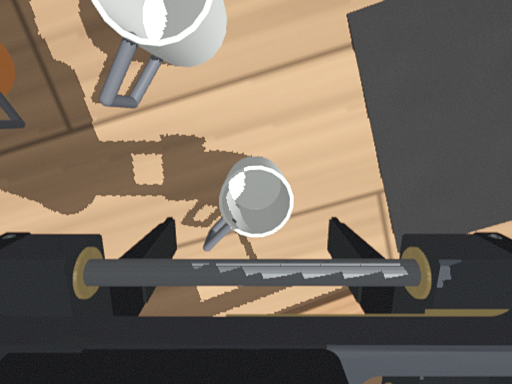

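The white rim (256,201) is centred, and the handle end (210,245) is clear of the left finger. Grasp it.

```bash
python3 -m inch '[-0.001,-0.001,0.04,0,0,0,1,-0.001,-0.001,0.08,0,0,0,1,-0.001,-0.001,0.108,0,0,0,1,-0.001,-0.001,0.108,0,0,0,1,-0.001,-0.001,0.108,0,0,0,0,-0.001,-0.001,0.108,0,0,0,0,-0.001,-0.001,0.108,0,0,0,0,-0.001,-0.001,0.108,0,0,0,0,-0.001,-0.001,0.108,0,0,0,0]' 20
python3 -m inch '[0,0,-0.04,0,0,0,0,0,0,-0.09,0,0,0,0,0,0,-0.141,0,0,0,0,0,0,-0.141,0,0,0,0,0,0,-0.141,0,0,0,0]' 20
python3 -c "
from h import *
w=load('w14.png'); print(onz(w,256,201,.072),onz(w,211,243,.06))
row((.465,-.26,.196,74,0,1),(.465,-.19,.196,43,0,1),(.5459,-.1807,.196,43,0,1))"
```

```text
t: 44.88
tool_pos: [0.5036, -0.2895, 0.0611]
orientation: [0.438, 3.109, -0.001]
force: [-0.8, 1.6, 6.0]
opening: 0.063
finger_force: 20.0
t: 45.5
tool_pos: [0.5028, -0.2892, 0.2008]
orientation: [0.438, 3.11, 0.0]
force: [0.7, 0.9, -2.5]
opening: 0.063
finger_force: 20.0
[ 0.50268821 -0.28375049  0.072     ] [ 0.5337197  -0.33595796  0.06      ]
t 45.5 now [ 0.5028 -0.2892  0.2008] line 74.0 open 0.063 F [ 0.7  0.9 -2.5] q6 -1.93
  [0.0444, 0.0176, 0.0047] [0.0001, 0.0002, -0.0002] rows>= 0.8
  [0.0637, 0.0849, 0.0047] [0.0002, 0.0001, 0.172] rows>= 2.9
  [-0.0115, 0.1162, 0.0048] [0.0002, 0.0001, 0.172] rows>= 2.9
```

```bash
python3 -m inch '[0.022,0.009,0,0,0,0,0,0.044,0.018,0,0,0,0,0,0.054,0.05,0,0,0,0.08,0,0.064,0.085,0,0,0,0.172,0,0.064,0.085,0,0,0,0.172,0,0.04,0.095,0,0,0,0.172,0,0.015,0.105,0,0,0,0.172,0,-0.002,0.112,-0.001,0,0,0.172,0,-0.002,0.112,-0.001,0,0,0.172,0,-0.002,0.112,-0.001,0,0,0.172,0]' 20
python3 -c "
from h import *
s=grab('scene','s15.png'); cv2.imwrite('pics/crop15.png',cv2.resize(s['pixels'][130:250,130:280],(750,600),interpolation=cv2.INTER_CUBIC))
w=load('w10.png'); print('h1 tip',onz(w,264,61.5,.189))
row((.5459,-.1807,.202,43,0,1),(.599,-.1741,.202,43,0,1))"
```

```text
t: 46.75
tool_pos: [0.5351, -0.1822, 0.2013]
orientation: [-1.252, -2.88, -0.0]
force: [-0.5, -0.1, -2.2]
opening: 0.0633
finger_force: 20.0
h1 tip [ 0.57909414 -0.22488845  0.189     ]
t 46.8 now [ 0.5351 -0.1823  0.2017] line 43.0 open 0.0631 F [ 0.4  0.4 -2. ] q6 -1.2
  [-0.0062, 0.0089, -0.0003] [0.0, -0.0002, -0.0] rows>= 0.2
  [-0.0376, 0.0523, -0.0004] [0.0, -0.0002, -0.0] rows>= 1.0
```

View pics/crop15.png

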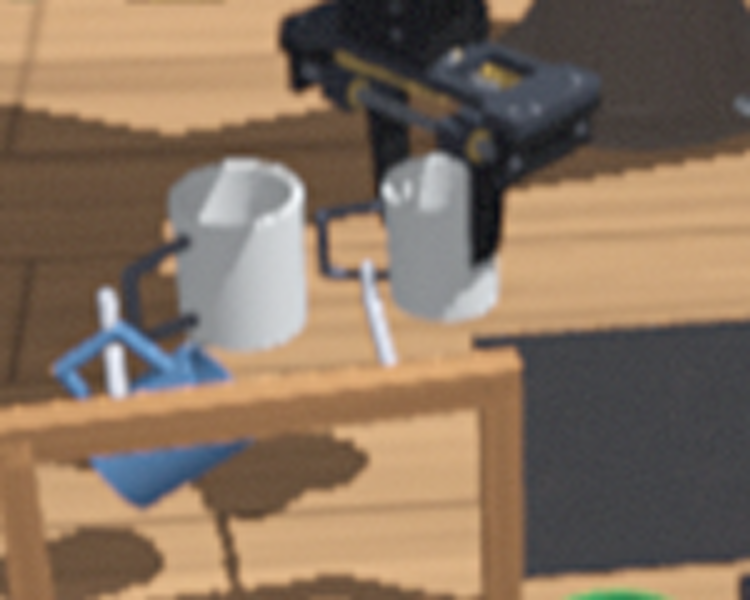

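The white handle's loop is at (352,242) and the hook_1 tip at (367,263). I'll check these against the predicted projections.

```bash
python3 -c "
from h import *
s=load('s15.png')
print('hole pred',proj(s,[.5355,-.2293,.1777]),'obs 200.4 178.4'); print('tip pred',proj(s,[.578,-.2239,.191]),'obs 203.4 182.6')
for y in(-.232,-.2293,-.2266): print(y,proj(s,[.5355,y,.1777]))
s=load('s11.png'); print('hook0 tip pred',proj(s,[.594,-.3626,.191]),'obs',90+215/3.5,100+281/3.158)
"
```

```text
hole pred [201.33494186 178.09070824] obs 200.4 178.4
tip pred [203.51471241 181.81139696] obs 203.4 182.6
-0.232 [200.36842514 178.13331376]
-0.2293 [201.33494186 178.09070824]
-0.2266 [202.30099234 178.04812327]
hook0 tip pred [151.2219686  187.29867608] obs 151.42857142857144 188.98036732108932
```

Predictions agree to about 1 px. I'll shift 3 mm in +y and thread.

```bash
python3 -m inch '[-0.004,0.011,0,0,0,0,0,-0.01,0.02,0,0,0,0,0,-0.016,0.028,0,0,0,0,0,-0.016,0.028,0,0,0,0,0]' 20
python3 -m inch '[-0.003,0.004,0,0,0,0,0,-0.006,0.008,0,0,0,0,0,-0.006,0.008,0,0,0,0,0]' 20
python3 -m inch '[-0.003,0.004,0,0,0,0,0,-0.006,0.008,0,0,0,0,0,-0.006,0.008,0,0,0,0,0]' 20
python3 -m inch '[-0.004,0.005,0,0,0,0,0,-0.007,0.01,0,0,0,0,0,-0.007,0.01,0,0,0,0,0]' 20
```

```text
t: 47.3
tool_pos: [0.5681, -0.1748, 0.2023]
orientation: [1.251, 2.88, 0.0]
force: [-0.8, -0.7, -0.6]
opening: 0.0633
finger_force: 20.0
t: 47.68
tool_pos: [0.5776, -0.1738, 0.2024]
orientation: [1.252, 2.88, 0.0]
force: [0.1, 0.0, -1.8]
opening: 0.0636
finger_force: 20.0
t: 48.05
tool_pos: [0.5876, -0.1727, 0.2024]
orientation: [1.252, 2.88, 0.0]
force: [0.2, -0.5, -1.5]
opening: 0.063
finger_force: 20.0
t: 48.42
tool_pos: [0.5998, -0.1709, 0.2024]
orientation: [1.252, 2.88, 0.0]
force: [-1.2, -0.0, -1.5]
opening: 0.0632
finger_force: 20.0
```

No contact on the way in. Lower until the handle meets the hook.

```bash
python3 -m inch '[0,0,0.01,0,0,0,0,0,0,0.018,0,0,0,0,0,0,0.018,0,0,0,0]' 20
python3 -m inch '[0,0,0.003,0,0,0,0,0,0,0.006,0,0,0,0,0,0,0.006,0,0,0,0]' 20
python3 -m inch '[0,0,0.003,0,0,0,0,0,0,0.003,0,0,0,0]' 20
```

```text
t: 48.8
tool_pos: [0.599, -0.171, 0.1835]
orientation: [-1.253, -2.881, -0.0]
force: [0.6, 0.1, -1.4]
opening: 0.0631
finger_force: 20.0
t: 49.18
tool_pos: [0.5995, -0.1712, 0.1788]
orientation: [1.252, 2.879, 0.0]
force: [-0.6, -0.0, 1.8]
opening: 0.063
finger_force: 20.0
t: 49.42
tool_pos: [0.5996, -0.1712, 0.1755]
orientation: [1.252, 2.879, 0.0]
force: [-0.2, -1.1, 2.0]
opening: 0.0628
finger_force: 19.8
```

```bash
python3 -m inch '[0,0,0,0,0,0,0.72,0,0,0,0,0,0,0.74,0,0,0,0,0,0,0.74,0,0,-0.02,0,0,0,0.76,0,0,-0.05,0,0,0,0.76,0,0,-0.1,0,0,0,0.76,0.01,-0.01,-0.12,0,0,0,0.76,0.05,-0.05,-0.14,0,0,0,0.76,0.1,-0.1,-0.16,0,0,0,0.76,0.1,-0.1,-0.16,0,0,0,0.76]' 20
python3 -c "
from h import *
row((.5,-.1,.35,43,0,1))
s=grab('scene','s16.png'); cv2.imwrite('pics/crop16.png',cv2.resize(s['pixels'][130:280,110:420],(800,387),interpolation=cv2.INTER_CUBIC))"
```

```text
t: 50.68
tool_pos: [0.455, -0.1656, 0.3363]
orientation: [1.253, 2.878, 0.0]
force: [0.4, -1.1, -0.1]
opening: 0.0724
finger_force: 0.0
t 50.67 now [ 0.455  -0.1656  0.3363] line 43.0 open 0.0724 F [ 0.4 -1.1 -0.1] q6 -1.24
  [0.0173, 0.0777, -0.0136] [0.0003, 0.0007, -0.0003] rows>= 1.3
```

View pics/crop16.png

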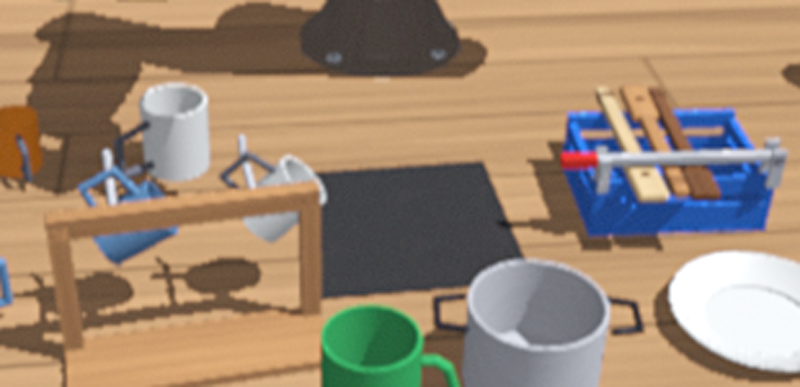

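Both mugs hang on their hooks: blue loop (110,190), white loop (250,170). The bar lies down over the three stirrers at (600–780,158), and the pot and plate haven't moved. Last check: bar angle and stirrer positions.

```bash
python3 -m inch '[0.017,0.06,-0.01,0,0,0,0.76,0.017,0.06,-0.01,0,0,0,0.76,0.017,0.06,-0.01,0,0,0,0.76,0.017,0.06,-0.01,0,0,0,0.76]' 20 | head -1
python3 - <<'E'
from h import *
a=grab('scene','s17.png'); f=grab('top','top17.png')
for n in('scene0.png','s7.png','s17.png'):
    s=load(n);hs=cv2.cvtColor(s['pixels'],cv2.COLOR_BGR2HSV); H,S,V=[hs[...,i].astype(int) for i in range(3)]
    m=(((H<8)|(H>172))&(S>150)&(V>100)); m[:175]=0;m[200:]=0;m[:,:320]=0;m[:,360:]=0
    v,u=np.nonzero(m);print(n,u.mean().round(2),v.mean().round(2),v.min(),v.max(),len(u))
C=np.array([.463,.299]); R=np.array([[.9993,.0366],[-.0366,.9993]])
# stirrer ends in crop8 view (u,v): top end / bottom end
for n,t,b in[('dark',(183,45),(155,335)),('mid',(211,57),(188,345)),('light',(250,50),(233,340))]:
    e=[onz(f,75+p[0]/3.333,165+p[1]/3.333,.094)[:2] for p in(t,b)]; mid=(e[0]+e[1])/2; print(n,'len',np.linalg.norm(e[0]-e[1]).round(3),'crate',(R.T@(mid-C)).round(3),'ang',np.degrees(np.arctan2(*(e[0]-e[1])[::-1])).round(1))
E
```

```text
t: 51.22
scene0.png 334.34 186.79 184 189 67
s7.png 334.86 184.98 182 188 64
s17.png 333.14 191.68 189 194 71
dark len 0.248 crate [0.005 0.008] ang -3.7
mid len 0.246 crate [-0.004 -0.019] ang -2.8
light len 0.247 crate [ 0.003 -0.055] ang -1.8
```

The bar grip now projects at row 191.7, against 192.3 predicted for fully closed. All the stirrer middles lie within 5 mm of the crate's middle line. Handing in.

```bash
python3 -c "
from workcell import job_done
print(job_done())"
```

```text
the job is handed in; nothing more can be done
None
```

I handed the job in at about 51 s with all three stirrers lying across the crate rims, the keeper bar pressed down into its catch, and the small white and blue mugs hanging on the two hooks; the hand-in gave no verdict, so this is from my own camera checks.

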